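Biscuit tin through the one-way gate of a packing lane

ROBOT

A 6-joint arm with a two-finger parallel gripper is mounted at the origin on the work surface. World frame = base frame: x ahead of the robot, y to its left, z up, the work surface at z = 0. Lengths are in m, angles in rad, forces in N, time in s.
With the tool pointing down it reaches from about 0.325 to 0.85 m from the base axis. Payload 15.5 kg.
Tool frame: the origin (TCP) lies at the very end of the fingers, on their centre line; the grasp point (between the pads) lies 19 mm behind it; z points along the fingers, y is the direction in which the jaws open and shut (so a half turn about z gives the same grasp; the last joint's range is limited). The gripper opens to 91 mm and grips with 3 to 60 N. Pads are 32 mm wide; open, the fingers measure 118 mm over their backs; the gripper's body (76 mm by 178 mm) begins 60 mm behind the grasp point.
Start: joints at [1.014, 0.494, 1.345, -0, 1.302, -0.096], TCP at [0.278, 0.56, 0.214] pointing down, gripper open.
Joint ranges: [-2.91, 2.91], [-0.82, 2.16], [0.22, 2.67], [-1.22, 4.37], [0.12, 2.79], [-3.08, 3.08]. Speed limits (rad/s): [1.89, 1.89, 2.57, 3.01, 3.01, 3.01].

INTERFACE

Orientations are given as a rotation vector (axis times angle).
In Python, from station import get_obs, optics, bot gives the robot as it stands.
- The arm moves only by the tool step_arm, never from a script. Its arguments are lists of equal length, an entry for each row: "linear": the shift along the tool's x, y, z in units of 150 mm (1.0 is 150 mm), a list of three; "delta_rot": the turn, a rotation vector about the tool's x, y, z in units of pi rad (1.0 is pi rad), a list of three. In form: {"linear": [[x, y, z], ...], "delta_rot": [[wx, wy, wz], ...]}. A call has 1 to 20 rows; each row is the pose to reach, as a shift and turn from the pose commanded when the call began, along the tool's axes at that moment, turning the shorter way round; what a row does not reach only later rows make up. A row lasts 1/12 s, in which the tool goes at most 41.7 mm and 7.16 degrees, less where a joint would pass 70% of its speed; a pose out of reach is approached as far as the arm can. A call with a number of a shift or a turn outside -1 to 1 is refused whole. A call with a gripper value outside its range is refused whole. "fingers" is the closure, from -1 (fully open) to 1 (shut), set as the call begins (left out, the last holds). The fingers move at their own pace and stop on an object; "squeeze" is the grip in N (left out, the last holds). Time passes only in rows, so rows that repeat a pose let the fingers close. It gives the time, the measured TCP pose, the force and the opening at its end, in the units of the state.
- get_obs(): the state, without advancing time (a new reading comes with each control period).
- optics.capture(name): name is "scene" or "top"; returns the picture (420x560x3 uint8, red, green, blue); there is no depth.
- optics.camera_info(name): a dict with "fx", "fy", "cx", "cy" (pixels), "pose" (4x4, takes a point from camera to world coordinates). Camera axes: x right, y down, z forward; pixel columns grow to the right and rows downward; lengths in m; the calibration is good to about 2 mm. A picture is of the moment at which its call begins. camera_info takes no time and is no camera call.
- bot.job_done(): hands the job in, once; it reports no verdict.
The state is a dict: "time_s": time; "qpos": joint angles; "qvel": joint speeds; "joint_efforts": joint torques, N m; "ee_pos": TCP position; "eef_rot": TCP orientation; "wrist_force": force on the tool from outside, world axes, zero at the start; "torque": the same for the moment, N m; "finger_gap": opening from 0.0 (shut) to 1.0 (fully open).
Only numpy, scipy, OpenCV 4.12 (cv2) and the standard library are available. Lean on these libraries where they do the work, as an engineer would, in place of code of your own. Each camera call takes 0.05 s, during which the arm holds its last target.

TASK

Slide the red biscuit tin along the bench, without lifting it, short end first and square into the flared mouth of the metal lane, and push it on through the orange spring gate until it is fully home against the black rubber bumper at the far end. Press it home gently but definitely for a moment (roughly 8 N on the bumper, never as much as 20 N; how far the bumper is screwed out is not known, so feel for it), then ease back off the tin before lifting away, so that the gate swings shut behind the tin and the tin stays resting against the bumper. Leave the tape roll, the blue tin and the green box alone.

Things in the scene. Friction and masses are not known exactly. Their poses are not given: they have to be found in the camera images.
- lane: Open-topped aluminium lane fixed to the bench, which is its floor. Origin: on the bench, midway between the entry walls, at the gate. +y is the direction of travel, z up. Walls 32 mm high, 6 mm thick. Entry passage: y = -100 to 0 mm, 62 mm wide inside (x = -31 to 31). A hinge post 50 mm tall, 10 mm thick, stands at x = -40, y = -4 mm. Nothing lies above the lane.
- lane_mouth (a point): Middle of the flared mouth of the lane, on the bench, at lane y = -130 mm; about 104 mm wide inside there, narrowing to 62 mm at y = -100 mm.
- lane_chamber (a point): Point on the bench at lane x = 0, y = 120 mm, in the part beyond the gate (y = 6 to 220 mm). Its +x wall runs on at x = 31 mm; its other wall is set back to x = -46 mm as a pocket for the open gate. The tin's centre is within 10 mm of here (along y) when home.
- gate (a joint): Angle of the orange spring gate (rad): 0 shut, square across the lane; opens only along the travel (lane +y), up to 1.5, about a vertical hinge at lane x = -36, y = 4 mm. Leaf 66 mm long from the hinge, 3 mm thick, 4 to 42 mm above the bench. A weak spring (0.04 N m shut, 0.065 open) shuts it once the tin's rear is about 66 mm beyond the gate and nothing is in its way.
- gate_tip (a point): Free end of the gate leaf, 23 mm above the bench. Shut, it is at lane x = +30, y = +4 mm.
- stop: Grey block across the lane's far end, 100 mm wide, 50 high, near face at lane y = 200 mm; its origin and axes are those of lane, NOT at the block. Its rod carries a round black rubber bumper head (34 mm diameter, centre 28 mm up) facing the tin, its face somewhere from lane y = 152 to 172 mm: different each time, not measured. The rubber gives 1 mm per 4 N and recovers slowly.
- tin_center (a point): Centre (half-way up, 27.5 mm above the bench) of the red biscuit tin with a brass-coloured lid: rigid, 56 mm wide (its x), 80 mm long (its y), 55 mm high, 0.3 to 0.55 kg. It stands on the bench before the mouth of the lane. Home, its centre is at lane y = 112 to 132 mm, its front face on the bumper. Sliding it takes some 1 to 5 N.
- tin: The same red tin, origin at the centre of its underside; y along its long side.
- tape: Yellow tape roll lying flat, 90 mm across, 24 mm high, origin under its centre. To be left alone.
- round_tin: Round blue tin, 72 mm across, 40 mm high, origin under its centre. To be left alone.
- tea_box: Green box 60 x 85 x 36 mm, origin under its centre. To be left alone.

How it is judged:
By the outcome, as a careful person would: the job done as asked, in the order asked, and still so for the second after the job is handed in, with the robot touching nothing.
It also fails if it takes over 72 s, if anything falls off the work surface, if the arm or the gripper's body presses on something with over 40 N, if the wrist force passes 120 N, or if a joint passes its speed limit or range.

## Working session

There is one attempt and no reset: what is moved stays moved. The work goes in short steps, Python scripts to look and compute and a tool call to move; the robot and the scene stay as the last step left them, time stands still between calls to the robot, and variables do not carry over. Pictures are saved under pics/ and viewed, and the job is handed in when it is done.

Besides the shell and the picture viewer there is one more tool, called after "Request:" as name(argument=value, ...), one argument or row to a line, values as JSON. step_arm: Moves the arm, as the interface text tells. Its arguments: {"type":"object","properties":{"linear":{"type":"array"},"delta_rot":{"type":"array"},"fingers":{"type":"number"},"squeeze":{"type":"number"}},"required":["linear","delta_rot"]}

```bash
ls; mkdir -p pics; python3 - <<'E'
from station import get_obs, optics, bot
import cv2
o=get_obs(); print(o)
for n in ("scene","top"):
    im=optics.capture(n); cv2.imwrite(f"pics/{n}0.png",cv2.cvtColor(im,cv2.COLOR_RGB2BGR)); print(n,optics.camera_info(n))
E
```

```text
pics
{'time_s': 0.0, 'qpos': array([ 1.01351754e+00,  4.94171629e-01,  1.34615177e+00, -1.98167914e-05,
        1.30250780e+00, -9.55003306e-02]), 'qvel': array([-2.81162562e-06,  1.83865018e-03,  2.63272285e-04,  1.59971272e-03,
        9.33630381e-04,  2.37864232e-03]), 'joint_efforts': array([-9.21202809e-04, -8.78825140e+01, -3.81850040e+01,  7.07885041e-02,
        5.32640226e-02, -8.05806962e-05]), 'ee_pos': array([0.27825634, 0.55919953, 0.21333846]), 'eef_rot': array([-7.18837354e-01, -3.05785751e+00,  1.85219259e-03]), 'wrist_force': array([ 0.21325516,  0.32532227, -0.28616218]), 'torque': array([ 0.03473871, -0.02389055,  0.08663077]), 'finger_gap': 0.9992051131602921}
scene {'fx': 398.72067132114626, 'fy': 398.72067132114626, 'cx': 274.0369332639249, 'cy': 209.29716421326958, 'pose': array([[-0.19487911,  0.74261888, -0.64073344,  1.09527724],
       [ 0.98073858,  0.13875182, -0.13747642,  0.16063475],
       [-0.01318965, -0.65518328, -0.75535482,  0.72473063],
       [ 0.        ,  0.        ,  0.        ,  1.        ]])}
top {'fx': 396.5624014734245, 'fy': 396.5624014734245, 'cx': 282.25033572631077, 'cy': 210.9268417958061, 'pose': array([[ 0.0231245 , -0.98733793,  0.15693653,  0.4168916 ],
       [-0.99968801, -0.02135428,  0.01295684,  0.02545042],
       [-0.00944151, -0.15718719, -0.98752369,  0.72069641],
       [ 0.        ,  0.        ,  0.        ,  1.        ]])}
```

View pics/scene0.png

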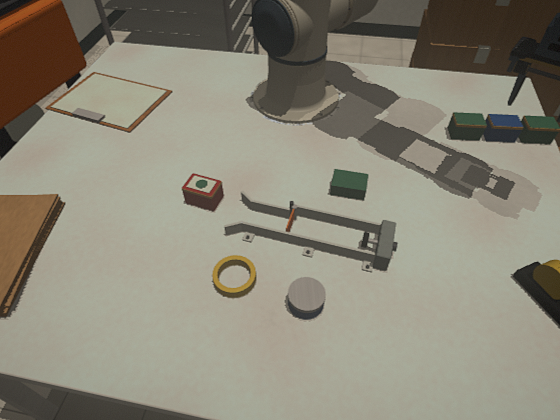

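View pics/top0.png

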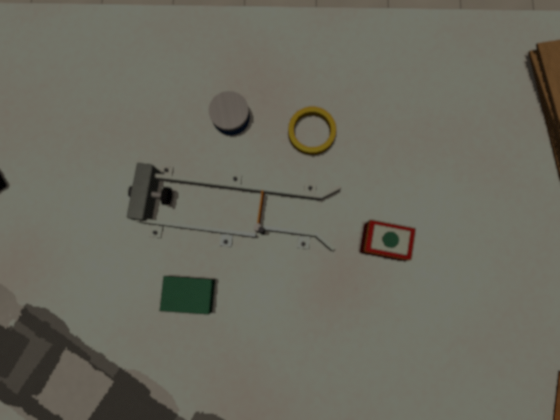

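The scene view shows the red tin at about (203,190), the mouth at about (235,213), the gate at (291,216) and the stop at (384,245). In the top view the tin is at (388,240), the mouth near (335,220), the gate post at (262,231), the bumper at (167,197) and the stop at (143,192). I'll zoom in on these.

```bash
python3 - <<'E'
import cv2
a=cv2.imread("pics/top0.png")[150:270,115:425]; a=cv2.convertScaleAbs(a,alpha=1.6,beta=10)
b=cv2.imread("pics/scene0.png")[165:285,170:410]
a=cv2.resize(a,None,fx=2.58,fy=2.58,interpolation=cv2.INTER_CUBIC)
b=cv2.resize(b,None,fx=3.33,fy=3.33,interpolation=cv2.INTER_CUBIC)
cv2.imwrite("pics/topz.png",a);cv2.imwrite("pics/scenez.png",b)
E
```

```text
(no output)
```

View pics/topz.png

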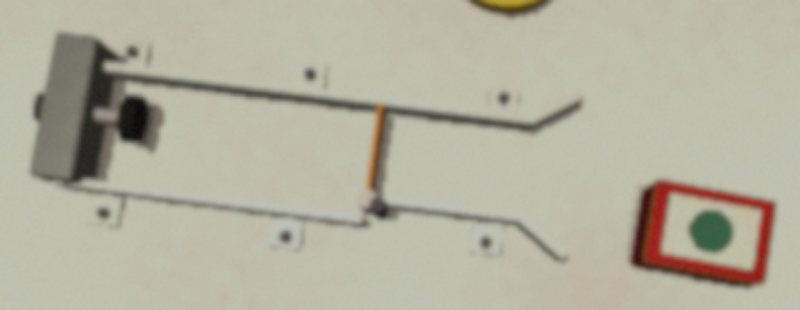

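View pics/scenez.png

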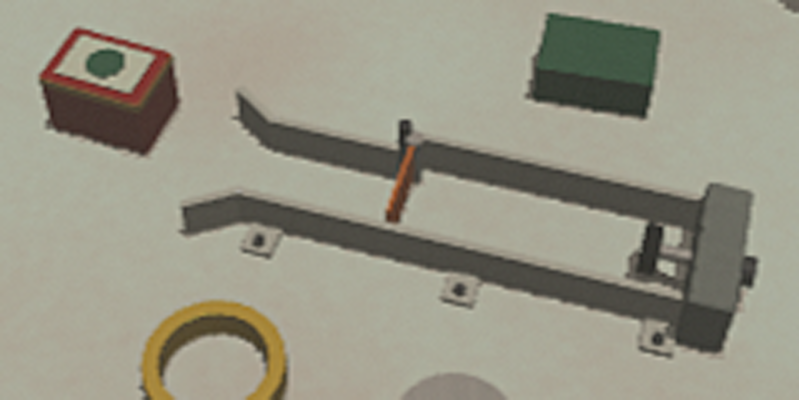

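```bash
cat > h.py <<'E'
import numpy as np, cv2
from scipy.optimize import least_squares
from scipy.spatial.transform import Rotation as R
from station import get_obs, optics, bot
CI={n:optics.camera_info(n) for n in("scene","top")}
def proj(n,P):
    c=CI[n]; T=np.linalg.inv(c["pose"]); q=np.atleast_2d(P)@T[:3,:3].T+T[:3,3]
    return np.c_[c["fx"]*q[:,0]/q[:,2]+c["cx"],c["fy"]*q[:,1]/q[:,2]+c["cy"]]
def zt(u,v): return (u+.5)/2.58+115-.5,(v+.5)/2.58+150-.5
def zs(u,v): return (u+.5)/3.33+170-.5,(v+.5)/3.33+165-.5
def W(p,L): # p=x,y,yaw(,z)
    L=np.atleast_2d(L)/1000.; c,s=np.cos(p[2]),np.sin(p[2]); z=p[3] if len(p)>3 else 0
    return np.c_[p[0]+c*L[:,0]-s*L[:,1],p[1]+s*L[:,0]+c*L[:,1],L[:,2]+z]
def fit(obs,p0,verbose=True):
    def f(p): return np.concatenate([(proj(n,W(p,L))-np.array(uv)).ravel() for n,L,uv in obs])
    r=least_squares(f,p0,loss="soft_l1",x_scale=[.01]*len(p0)); 
    if verbose: print(np.round(r.x,4)); print(np.round(f(r.x).reshape(-1,2),1).tolist())
    return r.x
E
cat > m.py <<'E'
from h import *
lane=[("top",(30,4,42),zt(381,106)),("top",(50,200,50),zt(98,38)),("top",(-50,200,50),zt(73,181)),
("top",(52,-130,32),zt(581,102)),("top",(-52,-130,32),zt(565,260)),("top",(31,-100,32),zt(533,128)),("top",(-31,-100,32),zt(518,222)),
("scene",(-52,-130,32),zs(238,92)),("scene",(-52,-130,0),zs(240,122)),("scene",(52,-130,32),zs(182,206)),("scene",(52,-130,0),zs(184,234)),
("scene",(-31,-100,32),zs(270,125)),("scene",(-31,-100,0),zs(275,152)),("scene",(31,-100,32),zs(240,192)),
("scene",(-50,200,50),zs(707,186)),("scene",(50,200,50),zs(682,304)),("scene",(50,200,0),zs(677,345)),("scene",(30,4,42),zs(393,215))]
pl=fit(lane,[.45,.05,0.]); fit(lane,[.45,.05,0.,0.])
tin=[("top",(28,40,55),zt(665,183)),("top",(28,-40,55),zt(775,203)),("top",(-28,-40,55),zt(760,283)),
("scene",(-28,-40,55),zs(78,28)),("scene",(-28,40,55),zs(175,55)),("scene",(28,40,55),zs(140,105)),("scene",(28,-40,55),zs(42,78)),
("scene",(28,-40,0),zs(47,125)),("scene",(28,40,0),zs(145,153)),("scene",(-28,40,0),zs(177,105))]
pt=fit(tin,[.45,-.17,0.]);fit(tin,[.45,-.17,0.,0.])
c,s=np.cos(pl[2]),np.sin(pl[2]); d=pt[:2]-pl[:2]
print("tin in lane mm",1e3*np.array([c*d[0]+s*d[1],-s*d[0]+c*d[1]]),"yaw rel deg",np.degrees(pt[2]-pl[2]))
def draw(n,segs,im,crop,k,fn):
    o=im.copy(); x0,y0,x1,y1=crop; o=cv2.resize(o[y0:y1,x0:x1],None,fx=k,fy=k,interpolation=cv2.INTER_CUBIC)
    for p,a,b in segs:
        q=(proj(n,W(p,[a,b]))-[x0,y0]+.5)*k-.5
        cv2.line(o,*[tuple(int(v) for v in np.round(t*8)) for t in q],(255,255,0),1,cv2.LINE_AA,3)
    cv2.imwrite(fn,o)
S=[]
for s in(1,-1):
  for z in(0,32):
    S+= [(pl,(s*31,-100,z),(s*31,0,z)),(pl,(s*52,-130,z),(s*31,-100,z))]
  S+=[(pl,(31 if s>0 else -46,6,32),(31 if s>0 else -46,200,32))]
S+=[(pl,(-36,4,42),(30,4,42)),(pl,(-50,200,50),(50,200,50)),(pl,(-50,200,0),(50,200,0))]
for z in(0,55):
  C=[(28,40,z),(28,-40,z),(-28,-40,z),(-28,40,z)]
  S+=[(pt,C[i],C[(i+1)%4]) for i in range(4)]
draw("top",S,cv2.convertScaleAbs(cv2.imread("pics/top0.png"),alpha=1.6,beta=10),(115,150,425,270),2.58,"pics/topo.png")
draw("scene",S,cv2.imread("pics/scene0.png"),(170,165,410,285),3.33,"pics/sceneo.png")
E
python3 m.py
```

```text
[ 0.5317  0.0698 -0.1106]
[[-0.3, -1.3], [0.0, -1.4], [-1.0, -0.7], [-0.9, -0.9], [-1.4, -3.8], [-0.5, -1.6], [1.1, -3.4], [0.3, -1.1], [0.6, -1.1], [0.7, -3.0], [1.5, -2.7], [-0.6, -2.1], [-1.3, -1.3], [-0.9, -2.7], [-0.4, -2.6], [0.5, -1.9], [-2.2, -0.8], [-2.4, -2.2]]
[ 0.5308  0.0701 -0.1112 -0.0071]
[[-0.2, 0.1], [1.2, 0.2], [0.3, 0.3], [-1.5, 0.5], [-2.0, -3.0], [-1.0, -0.3], [0.6, -2.4], [0.7, 0.7], [1.0, 0.5], [1.2, -1.4], [2.1, -1.1], [-0.2, -0.4], [-0.9, 0.4], [-0.4, -1.0], [-0.9, -0.8], [-0.0, -0.2], [-2.6, 0.8], [-2.2, -0.4]]
[ 0.4793 -0.1458 -0.1986]
[[-3.9, -3.2], [0.3, -0.6], [0.4, 1.0], [-0.4, -1.6], [-0.3, -1.0], [-1.0, -0.0], [-1.6, -1.3], [1.1, 0.3], [0.5, 1.1], [1.6, -0.3]]
[ 0.4774 -0.1472 -0.1786 -0.0044]
[[-4.0, -1.3], [0.1, 0.3], [0.9, 1.9], [-0.7, -0.7], [-0.5, -0.6], [-0.8, 0.4], [-1.5, -0.3], [1.2, 1.1], [0.8, 1.5], [1.4, -0.0]]
tin in lane mm [ -28.20231257 -220.07747489] yaw rel deg -5.040917655651353
```

View pics/topo.png

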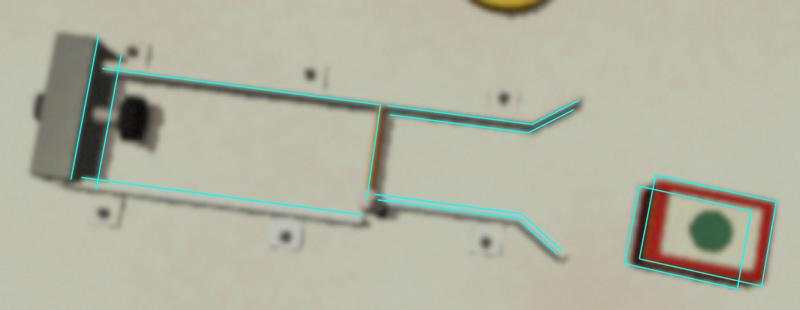

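View pics/sceneo.png

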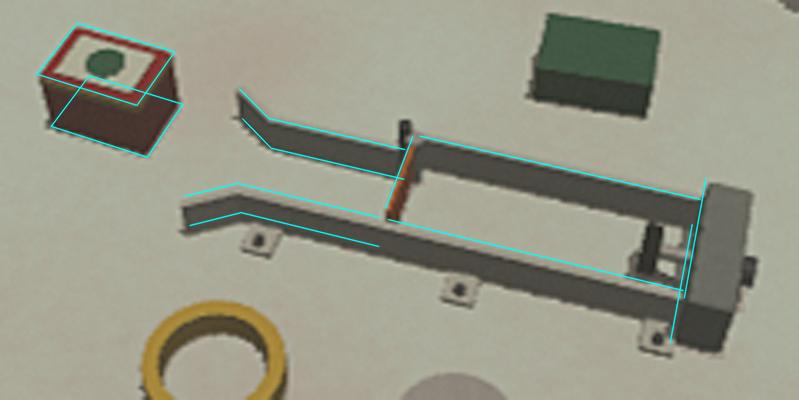

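The fit is consistent to about 2–3 px, but some of my picks took the outer wall edge for the inner one. I'll refine them at a higher zoom.

```bash
python3 - <<'E'
import cv2
t=cv2.convertScaleAbs(cv2.imread("pics/top0.png"),alpha=1.6,beta=10); s=cv2.imread("pics/scene0.png"); s=cv2.convertScaleAbs(s,alpha=1.3,beta=0)
def crop(im,x0,y0,w,h,k,fn):
    o=cv2.resize(im[y0:y0+h,x0:x0+w],None,fx=k,fy=k,interpolation=cv2.INTER_CUBIC)
    for i in range(0,w,10): cv2.putText(o,str(x0+i),(i*k,8),0,.3,(255,0,255)); cv2.line(o,(i*k,10),(i*k,14),(255,0,255))
    for i in range(0,h,10): cv2.putText(o,str(y0+i),(0,i*k+4),0,.3,(255,0,255)); cv2.line(o,(20,i*k),(24,i*k),(255,0,255))
    cv2.imwrite(fn,o)
crop(t,250,180,100,75,8,"pics/z1.png")
crop(t,350,210,75,60,8,"pics/z2.png")
crop(s,175,165,100,75,8,"pics/z3.png")
E
```

```text
(no output)
```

View pics/z1.png

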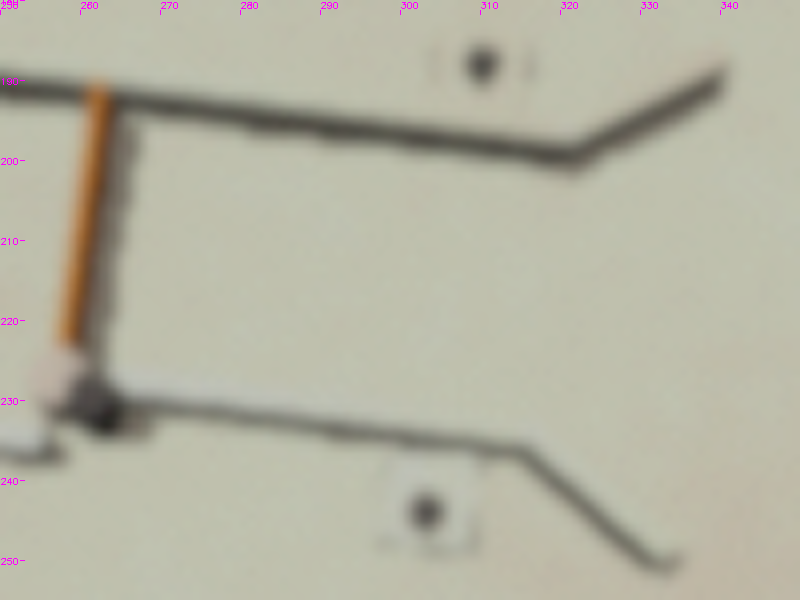

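View pics/z2.png

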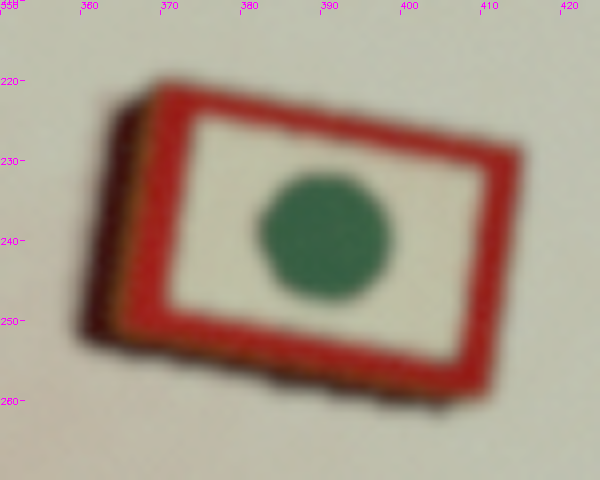

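View pics/z3.png

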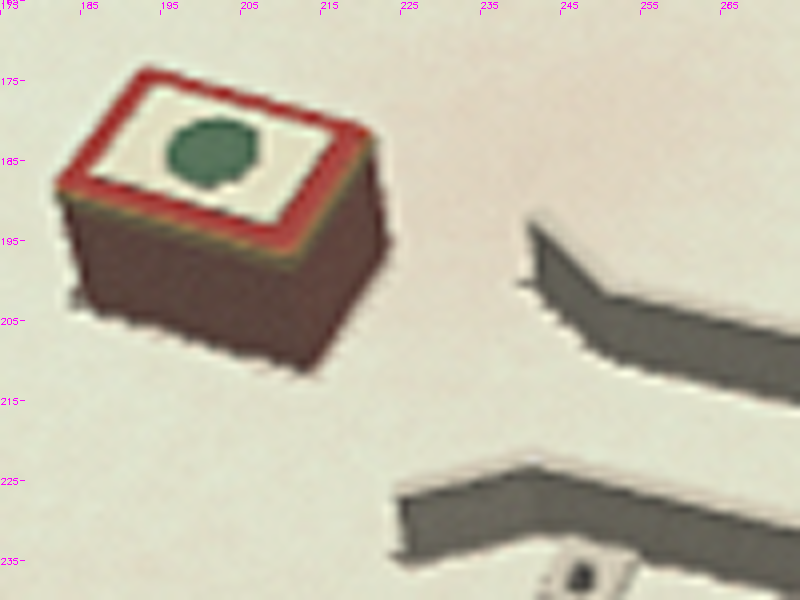

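```bash
python3 - <<'E'
src=open('m.py').read()
i=src.index("lane=["); j=src.index("pl=fit")
k=src.index("tin=["); l=src.index("pt=fit")
lane='''lane=[("top",(30,4,42),(262,191)),("top",(50,200,50),zt(98,38)),("top",(-50,200,50),zt(73,181)),
("top",(52,-130,32),(339.7,188.5)),("top",(31,-100,32),(320.8,198)),("top",(31,-100,0),(321.3,201.3)),("top",(-37,-101.8,32),(315.5,235.3)),("top",(-37,-101.8,0),(315,237.3)),("top",(-57,-130,0),(332.5,251.2)),
("scene",(-52,-130,32),(241.5,192.5)),("scene",(-52,-130,0),(242.5,201)),("scene",(57,-130,32),(224.5,227.5)),("scene",(57,-130,0),(226,235.5)),
("scene",(-31,-100,32),(250.5,201.5)),("scene",(-31,-100,0),(251.5,210)),("scene",(37,-101.8,32),(241,223)),("scene",(37,-101.8,0),(241.5,232)),
("scene",(-50,200,50),zs(707,186)),("scene",(50,200,50),zs(682,304)),("scene",(50,200,0),zs(677,345)),("scene",(30,4,42),zs(393,211))]
'''
tin='''tin=[("top",(28,40,55),(370,220)),("top",(28,-40,55),(415,228.5)),("top",(-28,-40,55),(411,259.5)),("top",(-28,40,55),(364.5,252)),("top",(28,40,0),(364,223)),("top",(-28,40,0),(360,253)),
("scene",(-28,-40,55),(194,173)),("scene",(-28,40,55),(221.5,182)),("scene",(28,40,55),(211,197)),("scene",(28,-40,55),(182,188)),
("scene",(28,-40,0),(184.5,203)),("scene",(28,40,0),(213,211.5)),("scene",(-28,40,0),(223.5,195.5))]
'''
src=src[:i]+lane+src[j:k]+tin+src[l:]
src=src.replace("pl=fit(","for n in('top','scene'): fit([o for o in lane if o[0]==n],[.5,.05,-.1])\npl=fit(",1).replace("pt=fit(","for n in('top','scene'): fit([o for o in tin if o[0]==n],[.5,-.15,-.1])\npt=fit(",1)
open('m.py','w').write(src)
E
python3 m.py
```

```text
[ 0.5308  0.0691 -0.1055]
[[0.4, -1.0], [0.2, -0.3], [-0.6, 0.4], [-0.4, -0.0], [0.3, -0.1], [-1.7, -0.1], [2.2, 0.9], [1.3, 0.5], [-1.9, -0.5]]
[ 0.5355  0.0723 -0.107 ]
[[0.4, 0.1], [0.3, 0.5], [0.2, -0.7], [0.2, 0.0], [0.2, -0.0], [0.0, 0.4], [-1.2, -0.0], [-0.6, -0.3], [0.7, -1.4], [1.8, -0.4], [-0.9, 0.7], [-1.5, 0.6]]
[ 0.5323  0.0706 -0.108 ]
[[-0.4, -1.8], [-0.5, -1.4], [-1.4, -0.8], [-1.2, -0.7], [-0.5, -0.8], [-2.5, -0.8], [1.3, 0.1], [0.5, -0.2], [-2.9, -1.1], [0.0, -1.0], [0.0, -0.5], [-0.1, -2.0], [-0.1, -1.2], [-0.1, -1.1], [-0.4, -0.7], [-1.6, -1.3], [-1.0, -1.5], [-0.1, -2.6], [1.0, -1.8], [-1.7, -0.7], [-2.1, -0.7]]
[ 0.5316  0.0705 -0.1073 -0.005 ]
[[-0.2, -0.9], [0.4, -0.2], [-0.3, 0.1], [-1.5, 0.2], [-0.7, 0.1], [-2.7, 0.0], [1.1, 0.7], [0.3, 0.4], [-3.1, -0.7], [0.2, 0.2], [0.2, 0.6], [0.2, -0.8], [0.2, -0.1], [0.0, 0.1], [-0.2, 0.5], [-1.4, -0.1], [-0.8, -0.4], [-0.5, -1.4], [0.5, -0.7], [-2.1, 0.3], [-2.0, 0.5]]
[ 0.4777 -0.1487 -0.1666]
[[-0.3, -0.9], [1.7, -0.6], [1.1, 1.3], [-0.0, -0.3], [-0.6, 0.2], [-1.5, 0.4]]
[ 0.4818 -0.145  -0.2011]
[[-1.3, -0.8], [0.5, -1.1], [-0.4, -0.0], [-1.4, -0.5], [0.3, 0.2], [0.7, 1.0], [1.0, 1.1]]
[ 0.4785 -0.1476 -0.167 ]
[[-1.0, -1.4], [1.1, -1.1], [0.5, 0.8], [-0.7, -0.8], [-1.2, -0.3], [-2.1, -0.1], [-2.5, -1.6], [-0.3, -2.7], [-0.4, -1.5], [-1.9, -1.1], [-0.2, -0.4], [0.6, -0.4], [0.2, -0.4]]
[ 0.4777 -0.1489 -0.1738 -0.0053]
[[-0.7, -0.6], [1.0, -0.0], [0.1, 1.6], [-0.6, -0.3], [-0.9, 0.4], [-2.0, 0.4], [-2.4, -0.4], [-0.4, -1.3], [-0.7, -0.2], [-1.9, 0.0], [-0.2, 0.6], [0.4, 0.7], [0.1, 0.8]]
tin in lane mm [ -29.91143981 -222.74330126] yaw rel deg -3.375511822007284
```

View pics/topo.png

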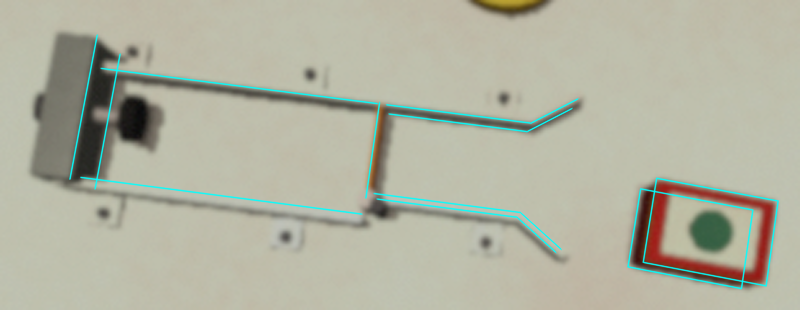

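View pics/sceneo.png

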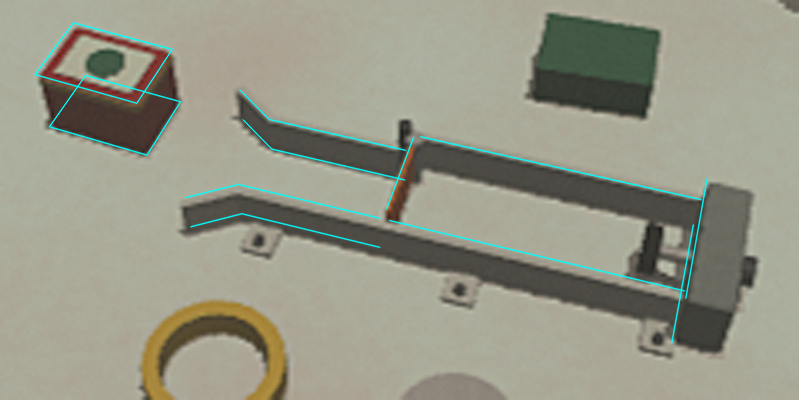

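```bash
cat > g.py <<'E'
import sys
from h import *
LANE=np.array([.533,.0707,-.1063])
def LW(x,y): # lane mm -> world xy
    return W(LANE,[(x,y,0)])[0,:2]
def tgt(xy,z,yaw): # yaw = world angle of tool y
    y=np.array([np.cos(yaw),np.sin(yaw),0]); zz=np.array([0,0,-1.]); x=np.cross(y,zz)
    return np.array([xy[0],xy[1],z]),np.c_[x,y,zz]
def go(p,Rt,frac=1.0):
    o=get_obs(); R0=R.from_rotvec(o["eef_rot"]).as_matrix(); d=R0.T@(p-o["ee_pos"])/.15
    r=R.from_matrix(R0.T@Rt).as_rotvec()/np.pi
    print("t",round(o["time_s"],2),"lin",np.round(d,4),"rot",np.round(r,4),"F",np.round(o["wrist_force"],2),"gap",round(o["finger_gap"],3))
def st():
    o=get_obs(); R0=R.from_rotvec(o["eef_rot"]).as_matrix(); d=o["ee_pos"][:2]-LANE[:2]; c,s=np.cos(LANE[2]),np.sin(LANE[2])
    print("lane mm",np.round(1e3*np.array([c*d[0]+s*d[1],-s*d[0]+c*d[1]]),1),"z",round(o["ee_pos"][2]*1e3,1),"tool y deg",round(np.degrees(np.arctan2(R0[1,1],R0[0,1])),2),"tilt",np.round(R0[:2,2],4))
E
python3 - <<'E'
from g import *
st()
ty=-.172; pt=[.4795,-.147,ty]
gp=W(pt,[(0,-18,0)])[0]; print(gp, np.hypot(*gp[:2]))
for f in (.25,.5,.75,1):
    a=np.array([.278,.56]);b=gp[:2]; y0=np.radians(63.5)
    print(f); go(*tgt(a+(b-a)*f,.2,y0+(ty-y0)*f))
E
```

```text
lane mm [-305.1  458.8] z 213.4 tool y deg 63.54 tilt [-0.0006 -0.0009]
[ 0.47641924 -0.1647344   0.        ] 0.5040959406261047
0.25
t 0.1 lin [-0.8302 -0.9303  0.0903] rot [-0.0004  0.      0.1021] F [ 0.25 -0.72  0.24] gap 1.002
0.5
t 0.1 lin [-1.6644 -1.8644  0.0912] rot [-3.00e-04  1.00e-04  2.04e-01] F [ 0.25 -0.72  0.24] gap 1.002
0.75
t 0.1 lin [-2.4986 -2.7985  0.0922] rot [-3.000e-04  1.000e-04  3.059e-01] F [ 0.25 -0.72  0.24] gap 1.002
1
t 0.1 lin [-3.3328 -3.7325  0.0931] rot [-3.000e-04  2.000e-04  4.078e-01] F [ 0.25 -0.72  0.24] gap 1.002
```

Request:
step_arm(
  linear=[
    [-0.41, -0.46, 0.05],
    [-0.83, -0.93, 0.09],
    [-0.83, -0.93, 0.09],
    [-0.83, -0.93, 0.09],
    [-0.83, -0.93, 0.09],
  ],
  delta_rot=[
    [0, 0, 0.05],
    [0, 0, 0.1],
    [0, 0, 0.1],
    [0, 0, 0.1],
    [0, 0, 0.1],
  ],
  fingers=-1,
)

```text
time_s: 0.52
ee_pos: [0.3276, 0.3752, 0.1999]
eef_rot: [-1.19, -2.907, 0.003]
wrist_force: [0.3, 1.1, -0.3]
finger_gap: 1.0
```

```bash
python3 - <<'E'
from g import *
st()
ty=-.172; pt=[.4795,-.147,ty]
gp=W(pt,[(0,-18,0)])[0]
for f in (.5,.75,1):
    a=np.array([.278,.56]);b=gp[:2]; y0=np.radians(63.5)
    print(f); go(*tgt(a+(b-a)*f,.2,y0+(ty-y0)*f))
E
```

```text
lane mm [-236.6  281. ] z 199.9 tool y deg 45.46 tilt [-0.0011 -0.0019]
0.5
t 0.52 lin [-1.0662e+00 -6.1190e-01  1.0000e-03] rot [-0.0006  0.0003  0.1035] F [ 0.25  1.11 -0.31] gap 1.0
0.75
t 0.52 lin [-2.1491 -1.2409  0.003 ] rot [-0.0006  0.0004  0.2054] F [ 0.25  1.11 -0.31] gap 1.0
1
t 0.52 lin [-3.2321 -1.8699  0.005 ] rot [-0.0005  0.0005  0.3073] F [ 0.25  1.11 -0.31] gap 1.0
```

Request:
step_arm(
  linear=[
    [-0.25, -0.15, 0],
    [-0.5, -0.29, 0],
    [-0.75, -0.43, 0],
    [-1.0, -0.57, 0],
    [-1.0, -0.57, 0],
  ],
  delta_rot=[
    [0, 0, 0.025],
    [0, 0, 0.05],
    [0, 0, 0.075],
    [0, 0, 0.1],
    [0, 0, 0.1],
  ],
)

```text
time_s: 0.93
ee_pos: [0.3757, 0.2083, 0.2003]
eef_rot: [1.64, 2.679, -0.002]
wrist_force: [1.1, 0.4, -0.4]
finger_gap: 0.999
```

```bash
python3 - <<'E'
from g import *
st()
ty=-.172; pt=[.4795,-.147,ty]
gp=W(pt,[(0,-18,0)])[0]
for f in (.75,1):
    a=np.array([.278,.56]);b=gp[:2]; y0=np.radians(63.5)
    print(f); go(*tgt(a+(b-a)*f,.2,y0+(ty-y0)*f))
E
```

```text
lane mm [-171.   120.1] z 200.3 tool y deg 27.05 tilt [-0.0002 -0.0015]
0.75
t 0.93 lin [-1.2938 -0.2784  0.004 ] rot [-0.0002  0.0004  0.1032] F [ 1.09  0.43 -0.42] gap 0.999
1
t 0.93 lin [-2.52   -0.5332  0.0058] rot [-2.00e-04  5.00e-04  2.05e-01] F [ 1.09  0.43 -0.42] gap 0.999
```

Request:
step_arm(
  linear=[
    [-0.25, -0.06, 0],
    [-0.5, -0.11, 0],
    [-0.75, -0.16, 0],
    [-1.0, -0.22, 0],
    [-1.0, -0.22, 0],
  ],
  delta_rot=[
    [0, 0, 0.025],
    [0, 0, 0.05],
    [0, 0, 0.075],
    [0, 0, 0.1],
    [0, 0, 0.1],
  ],
)

```text
time_s: 1.35
ee_pos: [0.4167, 0.0597, 0.2005]
eef_rot: [2.039, 2.387, -0.001]
wrist_force: [0.4, 0.9, -0.3]
finger_gap: 0.997
```

```bash
python3 - <<'E'
from g import *
st()
ty=-.172; pt=[.4795,-.147,ty]
gp=W(pt,[(0,-18,0)])[0]
go(*tgt(gp[:2],.12,ty))
E
```

```text
lane mm [-114.4  -23.3] z 200.5 tool y deg 8.99 tilt [ 0.001  -0.0014]
t 1.35 lin [-1.5391  0.1587  0.539 ] rot [0.0003 0.0004 0.1047] F [ 0.37  0.9  -0.27] gap 0.997
```

Request:
step_arm(
  linear=[
    [-0.25, 0.03, 0],
    [-0.5, 0.06, 0],
    [-0.75, 0.08, 0],
    [-1.0, 0.11, 0.1],
    [-1.0, 0.11, 0.3],
  ],
  delta_rot=[
    [0, 0, 0.025],
    [0, 0, 0.05],
    [0, 0, 0.075],
    [0, 0, 0.1],
    [0, 0, 0.1047],
  ],
)

```text
time_s: 1.77
ee_pos: [0.4605, -0.0862, 0.1572]
eef_rot: [2.396, 2.02, 0.006]
wrist_force: [1.3, 0.4, -0.6]
finger_gap: 0.998
```

```bash
python3 - <<'E'
from g import *
st()
ty=-.172; pt=[.4795,-.147,ty]
gp=W(pt,[(0,-18,0)])[0]
go(*tgt(gp[:2],.12,ty))
E
```

```text
lane mm [ -55.4 -163.7] z 157.2 tool y deg -9.76 tilt [ 0.0076 -0.0036]
t 1.77 lin [-0.4973  0.191   0.2505] rot [0.0026 0.0007 0.0006] F [ 1.3   0.42 -0.62] gap 0.998
```

Request:
step_arm(
  linear=[
    [-0.2, 0.06, 0.08],
    [-0.4, 0.14, 0.16],
    [-0.5, 0.19, 0.24],
    [-0.5, 0.19, 0.24],
    [-0.5, 0.19, 0.24],
    [-0.5, 0.19, 0.24],
  ],
  delta_rot=[
    [0, 0, 0],
    [0, 0, 0],
    [0, 0, 0],
    [0, 0, 0],
    [0, 0, 0],
    [0, 0, 0],
  ],
)

```text
time_s: 2.27
ee_pos: [0.4719, -0.1584, 0.1194]
eef_rot: [-2.394, -2.034, 0.0]
wrist_force: [0.8, 0.0, -0.3]
finger_gap: 1.001
```

```bash
python3 - <<'E'
from g import *
st()
ty=-.172; pt=[.4795,-.147,ty]
gp=W(pt,[(0,-18,0)])[0]
go(*tgt(gp[:2],.037,ty))
a=cv2.cvtColor(optics.capture("top"),cv2.COLOR_RGB2BGR);b=cv2.cvtColor(optics.capture("scene"),cv2.COLOR_RGB2BGR)
cv2.imwrite("pics/top1.png",a);cv2.imwrite("pics/scene1.png",b)
k=5
A=cv2.resize(cv2.convertScaleAbs(a[180:300,340:480],alpha=1.5),None,fx=k,fy=k,interpolation=cv2.INTER_CUBIC)
B=cv2.resize(b[120:240,140:280],None,fx=k,fy=k,interpolation=cv2.INTER_CUBIC)
cv2.imwrite("pics/t1z.png",A);cv2.imwrite("pics/s1z.png",B)
p=get_obs()["ee_pos"]; print(proj("top",p),proj("scene",p))
E
```

```text
lane mm [ -36.4 -234.3] z 119.4 tool y deg -9.3 tilt [-0.0006  0.0004]
t 2.27 lin [-0.0372  0.0368  0.5495] rot [-0.0002 -0.0001  0.0031] F [ 0.84  0.02 -0.29] gap 1.001
[[408.23681027 239.89219069]] [[192.85377066 160.26808754]]
```

View pics/t1z.png

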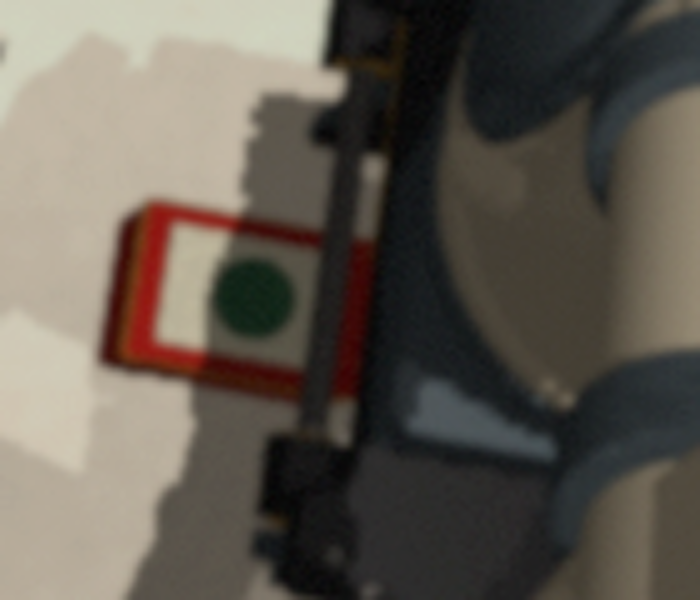

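View pics/s1z.png

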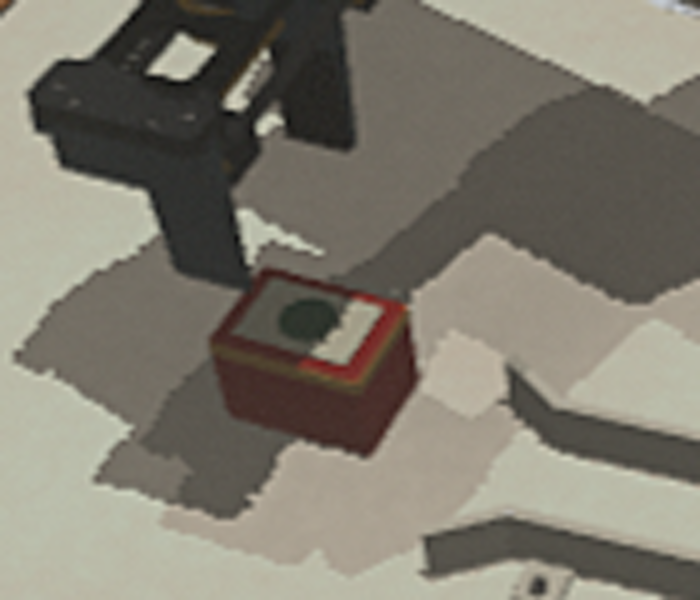

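The gripper straddles the tin: in the scene crop the finger tips are about (183,176) and (205,148) at full scale, on either side of the lid. I'll descend and close lightly.

Request:
step_arm(
  linear=[
    [-0.04, 0.04, 0.2],
    [-0.04, 0.04, 0.4],
    [-0.04, 0.04, 0.55],
    [-0.04, 0.04, 0.55],
    [-0.04, 0.04, 0.55],
    [-0.04, 0.04, 0.55],
  ],
  delta_rot=[
    [0, 0, 0],
    [0, 0, 0],
    [0, 0, 0.003],
    [0, 0, 0.003],
    [0, 0, 0.003],
    [0, 0, 0.003],
  ],
)

```text
time_s: 2.87
ee_pos: [0.4778, -0.1657, 0.0383]
eef_rot: [2.402, 2.023, 0.001]
wrist_force: [0.3, -0.0, 0.5]
finger_gap: 1.001
```

Request:
step_arm(
  linear=[
    [0, 0, 0],
    [0, 0, 0],
    [0, 0, 0],
    [0, 0, 0],
    [0, 0, 0],
    [0, 0, 0],
    [0, 0, 0],
    [0, 0, 0],
    [0, 0, 0],
    [0, 0, 0],
  ],
  delta_rot=[
    [0, 0, 0],
    [0, 0, 0],
    [0, 0, 0],
    [0, 0, 0],
    [0, 0, 0],
    [0, 0, 0],
    [0, 0, 0],
    [0, 0, 0],
    [0, 0, 0],
    [0, 0, 0],
  ],
  fingers=1,
  squeeze=10,
)

```text
time_s: 3.7
ee_pos: [0.4769, -0.1658, 0.0371]
eef_rot: [-2.404, -2.022, 0.0]
wrist_force: [-2.1, 0.6, 6.4]
finger_gap: 0.613
```

```bash
python3 - <<'E'
from g import *
st();o=get_obs();print(o["finger_gap"]*91,o["wrist_force"])
a=cv2.cvtColor(optics.capture("top"),cv2.COLOR_RGB2BGR);b=cv2.cvtColor(optics.capture("scene"),cv2.COLOR_RGB2BGR)
cv2.imwrite("pics/top2.png",a);cv2.imwrite("pics/scene2.png",b)
k=6
A=cv2.resize(cv2.convertScaleAbs(a[180:280,340:440],alpha=1.6,beta=10),None,fx=k,fy=k,interpolation=cv2.INTER_CUBIC)
B=cv2.resize(b[140:240,150:280],None,fx=k,fy=k,interpolation=cv2.INTER_CUBIC)
cv2.imwrite("pics/t2z.png",A);cv2.imwrite("pics/s2z.png",B)
E
```

```text
lane mm [ -30.7 -241.1] z 37.1 tool y deg -9.84 tilt [-0.0004  0.0001]
55.74772312231829 [-2.05150838  0.55922526  6.36968516]
```

View pics/s2z.png

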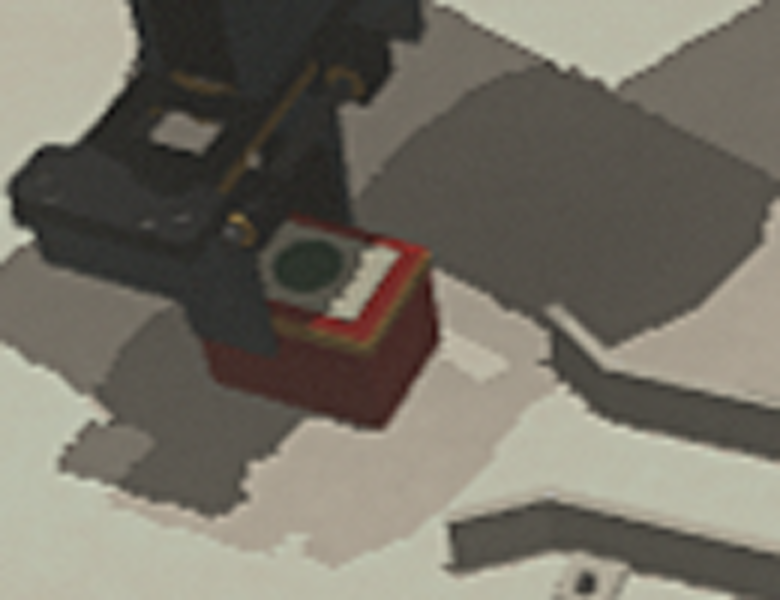

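View pics/t2z.png

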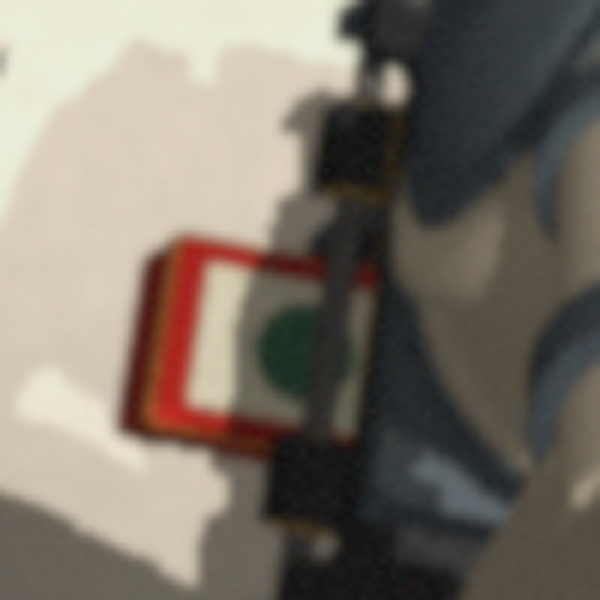

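```bash
python3 - <<'E'
from g import *
o=get_obs(); yaw=-.1717
S=[("scene",(-28,40,55),(221.7,182)),("scene",(28,40,55),(211.7,198)),("scene",(28,40,0),(213.7,211.3)),("scene",(-28,40,0),(223,196.7))]
T=[("top",(28,40,55),(370.3,219.5)),("top",(-28,40,55),(364.2,251.3)),("top",(-28,40,0),(360.6,252.5)),("top",(28,40,0),(364,223))]
for n,Q in(("scene",S),("top",T)):
    f=lambda p: np.concatenate([(proj(q[0],W([p[0],p[1],yaw],q[1]))-np.array(q[2])).ravel() for q in Q])
    r=least_squares(f,[.48,-.15]).x; d=r-o["ee_pos"][:2]; c,s=np.cos(yaw),np.sin(yaw)
    print(n,r,"in tool: lateral, along mm",1e3*np.array([c*d[0]+s*d[1],-s*d[0]+c*d[1]]))
E
```

```text
scene [ 0.48365379 -0.14539052] in tool: lateral, along mm [ 3.22572164 21.28197477]
top [ 0.47799302 -0.14997128] in tool: lateral, along mm [-1.56916021 15.80138871]
```

Comparing the gripped tin (gap 55.7 mm) with its picture gives each camera's bias. After correcting for that, both cameras put the lane at x≈0.532. Next I'll slide the tin sideways and square it up with the lane.

```bash
sed -i 's/LANE=np.array.*/LANE=np.array([.5323,.0707,-.1063])/' g.py; python3 - <<'E'
from g import *
st()
go(*tgt(LW(0,-235),.0371,LANE[2]))
go(*tgt(LW(0,-168.5),.0371,LANE[2]))
E
```

```text
lane mm [ -30.1 -241.1] z 37.1 tool y deg -9.85 tilt [-0.0004  0.0001]
t 3.8 lin [ 0.0534  0.1973 -0.0002] rot [-0.0001 -0.     -0.0209] F [-2.51  0.58  7.47] gap 0.615
t 3.8 lin [ 4.958e-01  1.682e-01 -1.000e-04] rot [-0.0001 -0.     -0.0209] F [-2.51  0.58  7.47] gap 0.615
```

Request:
step_arm(
  linear=[
    [0.01, 0.02, 0],
    [0.015, 0.05, 0],
    [0.02, 0.08, 0],
    [0.03, 0.11, 0],
    [0.04, 0.14, 0],
    [0.05, 0.17, 0],
    [0.054, 0.19, 0],
    [0.054, 0.197, 0],
    [0.054, 0.197, 0],
    [0.09, 0.195, 0],
    [0.13, 0.193, 0],
    [0.18, 0.19, 0],
    [0.23, 0.187, 0],
    [0.28, 0.184, 0],
    [0.33, 0.181, 0],
    [0.38, 0.178, 0],
    [0.42, 0.174, 0],
    [0.46, 0.17, 0],
    [0.48, 0.169, 0],
    [0.495, 0.168, 0],
  ],
  delta_rot=[
    [0, 0, -0.002],
    [0, 0, -0.005],
    [0, 0, -0.008],
    [0, 0, -0.011],
    [0, 0, -0.014],
    [0, 0, -0.017],
    [0, 0, -0.02],
    [0, 0, -0.021],
    [0, 0, -0.021],
    [0, 0, -0.021],
    [0, 0, -0.021],
    [0, 0, -0.021],
    [0, 0, -0.021],
    [0, 0, -0.021],
    [0, 0, -0.021],
    [0, 0, -0.021],
    [0, 0, -0.021],
    [0, 0, -0.021],
    [0, 0, -0.021],
    [0, 0, -0.021],
  ],
)

```text
time_s: 5.47
ee_pos: [0.5147, -0.0965, 0.037]
eef_rot: [2.335, 2.101, -0.0]
wrist_force: [0.3, -4.9, 4.7]
finger_gap: 0.612
```

```bash
python3 - <<'E'
from g import *
st();o=get_obs();print(o["finger_gap"]*91,o["wrist_force"])
a=cv2.cvtColor(optics.capture("top"),cv2.COLOR_RGB2BGR);b=cv2.cvtColor(optics.capture("scene"),cv2.COLOR_RGB2BGR)
cv2.imwrite("pics/top3.png",a);cv2.imwrite("pics/scene3.png",b)
k=6
A=cv2.resize(cv2.convertScaleAbs(a[170:270,290:420],alpha=1.6,beta=10),None,fx=k,fy=k,interpolation=cv2.INTER_CUBIC)
B=cv2.resize(b[150:250,180:310],None,fx=k,fy=k,interpolation=cv2.INTER_CUBIC)
cv2.imwrite("pics/t3z.png",A);cv2.imwrite("pics/s3z.png",B)
E
```

```text
lane mm [   0.3 -168.1] z 37.0 tool y deg -6.03 tilt [ 0.0001 -0.0002]
55.69657891034834 [ 0.33946445 -4.87306674  4.7035838 ]
```

View pics/t3z.png

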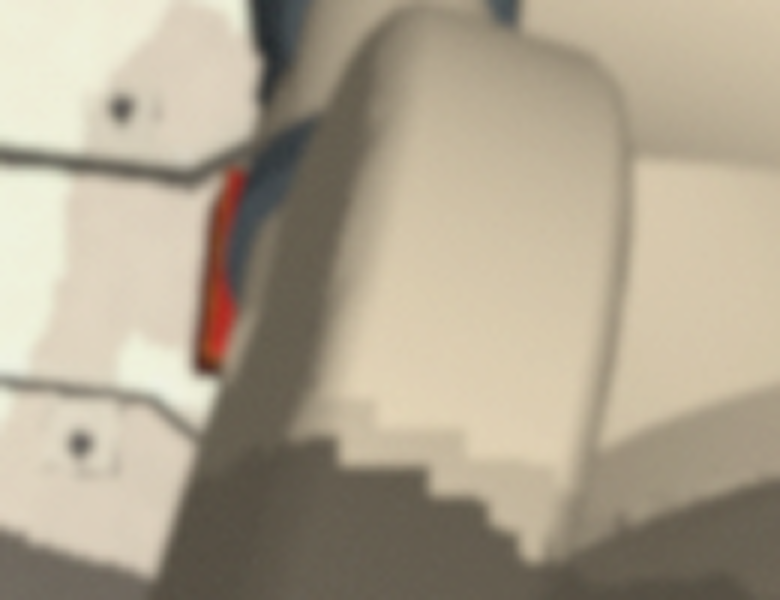

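View pics/s3z.png

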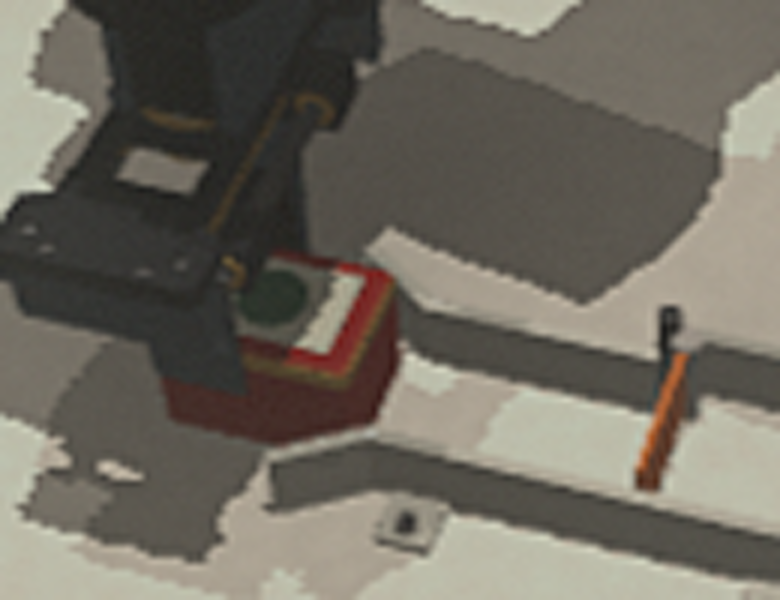

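```bash
python3 - <<'E'
from g import *
for n,im,crop,pl in(("scene","pics/scene3.png",(180,150,310,250),[.5355,.0723,-.107]),("top","pics/top3.png",(290,170,420,270),[.5308,.0691,-.1055])):
    x0,y0,x1,y1=crop;k=6
    o=cv2.resize(cv2.convertScaleAbs(cv2.imread(im)[y0:y1,x0:x1],alpha=1.4),None,fx=k,fy=k,interpolation=cv2.INTER_CUBIC)
    S=[]
    for z in(0,55):
        C=[(28.3,-109.6,z),(28.3,-189.6,z),(-27.7,-189.6,z),(-27.7,-109.6,z)]; S+=[(C[i],C[(i+1)%4]) for i in range(4)]
    for s in(1,-1):
      for z in(0,32): S+=[((s*52,-130,z),(s*31,-100,z)),((s*31,-100,z),(s*31,0,z))]
    for a,b in S:
        q=(proj(n,W(pl,[a,b]))-[x0,y0]+.5)*k-.5
        cv2.line(o,*[tuple(int(v) for v in np.round(t*8)) for t in q],(255,255,0),1,cv2.LINE_AA,3)
    cv2.imwrite(f"pics/{n}3o.png",o)
E
```

```text
(no output)
```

View pics/scene3o.png

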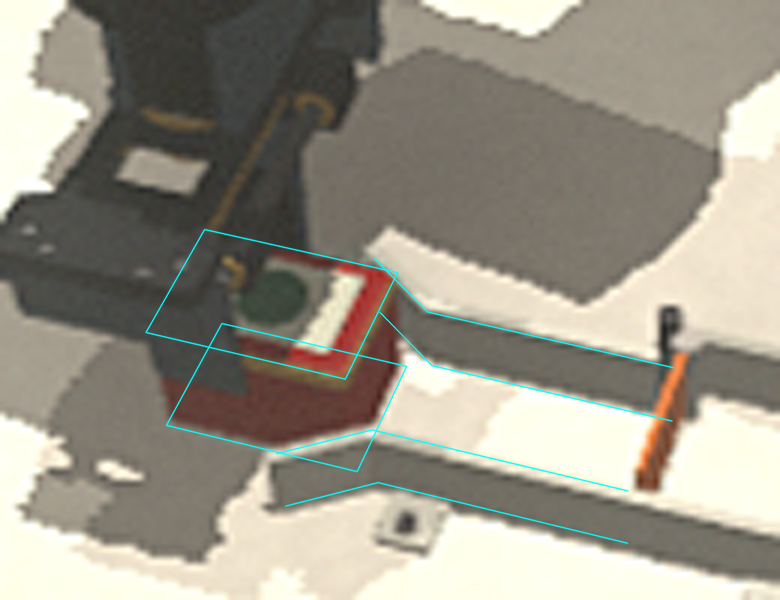

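View pics/top3o.png

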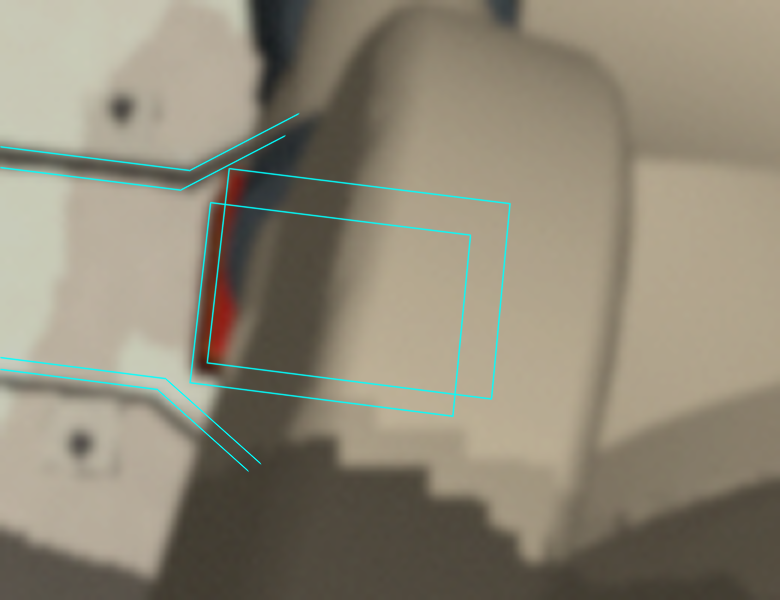

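The overlay agrees to about 1–2 mm and shows the tin centred in the mouth. I'll drag it on, still gripped, until its nose is about 30 mm inside the passage, and watch the lateral force.

Request:
step_arm(
  linear=[
    [0.03, 0, 0],
    [0.06, 0, 0],
    [0.09, 0, 0],
    [0.12, 0, 0],
    [0.14, 0, 0],
    [0.16, 0, 0],
  ],
  delta_rot=[
    [0, 0, 0],
    [0, 0, 0],
    [0, 0, 0],
    [0, 0, 0],
    [0, 0, 0],
    [0, 0, 0],
  ],
)

```text
time_s: 6.07
ee_pos: [0.5172, -0.0728, 0.037]
eef_rot: [2.336, 2.101, -0.0]
wrist_force: [0.1, -5.3, 5.7]
finger_gap: 0.615
```

```bash
python3 - <<'E'
from g import *
st();o=get_obs();print(o["finger_gap"]*91,o["wrist_force"],o["torque"])
E
```

```text
lane mm [   0.2 -144.3] z 37.0 tool y deg -6.06 tilt [ 0.     -0.0001]
55.98395676748005 [ 0.10097858 -5.33070084  5.6804626 ] [-0.95613006  0.27492975  0.09543509]
```

Request:
step_arm(
  linear=[
    [0.02, 0, 0],
    [0.04, 0, 0],
    [0.06, 0, 0],
    [0.08, 0, 0],
    [0.1, 0, 0],
    [0.1, 0, 0],
  ],
  delta_rot=[
    [0, 0, 0],
    [0, 0, 0],
    [0, 0, 0],
    [0, 0, 0],
    [0, 0, 0],
    [0, 0, 0],
  ],
)

```text
time_s: 6.57
ee_pos: [0.5188, -0.0576, 0.037]
eef_rot: [-2.336, -2.101, -0.0]
wrist_force: [1.5, 0.5, 5.8]
finger_gap: 0.615
```

```bash
python3 - <<'E'
from g import *
st();o=get_obs();print(o["finger_gap"]*91,o["wrist_force"],o["torque"])
E
```

```text
lane mm [   0.2 -129. ] z 37.0 tool y deg -6.06 tilt [0.     0.0002]
55.980765652843225 [1.51574294 0.54847779 5.76580132] [0.15711823 0.05486376 0.03241836]
```

No wall contact, and the tin is about 3 cm into the passage. Releasing it and moving up and behind it.

Request:
step_arm(
  linear=[
    [0, 0, 0],
    [0, 0, 0],
    [0, 0, 0],
    [0, 0, 0],
    [0, 0, -0.08],
    [0, 0, -0.2],
    [0, 0, -0.3],
    [0, 0, -0.3],
    [-0.2, 0, -0.3],
    [-0.38, 0, -0.3],
    [-0.38, 0, -0.3],
    [-0.38, 0, -0.3],
  ],
  delta_rot=[
    [0, 0, 0],
    [0, 0, 0],
    [0, 0, 0],
    [0, 0, 0],
    [0, 0, 0],
    [0, 0, 0],
    [0, 0, 0],
    [0, 0, 0],
    [0, 0, 0],
    [0, 0, 0],
    [0, 0, 0],
    [0, 0, 0],
  ],
  fingers=-1,
)

```text
time_s: 7.57
ee_pos: [0.5124, -0.1158, 0.0814]
eef_rot: [-2.338, -2.098, 0.0]
wrist_force: [0.5, 0.4, -0.3]
finger_gap: 1.001
```

```bash
python3 - <<'E'
from g import *
st();o=get_obs();print(o["finger_gap"]*91,o["wrist_force"],o["torque"])
go(*tgt(LW(0,-186),.014,LANE[2]))
a=cv2.cvtColor(optics.capture("top"),cv2.COLOR_RGB2BGR);b=cv2.cvtColor(optics.capture("scene"),cv2.COLOR_RGB2BGR)
k=6
A=cv2.resize(cv2.convertScaleAbs(a[170:270,290:420],alpha=1.6,beta=10),None,fx=k,fy=k,interpolation=cv2.INTER_CUBIC)
B=cv2.resize(b[150:250,180:310],None,fx=k,fy=k,interpolation=cv2.INTER_CUBIC)
cv2.imwrite("pics/t4z.png",A);cv2.imwrite("pics/s4z.png",B)
E
```

```text
lane mm [   0.  -187.6] z 81.4 tool y deg -6.19 tilt [-0.0005  0.0003]
91.12506034046335 [ 0.47607389  0.42672058 -0.29600578] [-0.01747571  0.01214948  0.0152471 ]
t 7.57 lin [1.030e-02 1.000e-04 4.493e-01] rot [-0.0002 -0.0001 -0.0005] F [ 0.48  0.43 -0.3 ] gap 1.001
```

View pics/s4z.png

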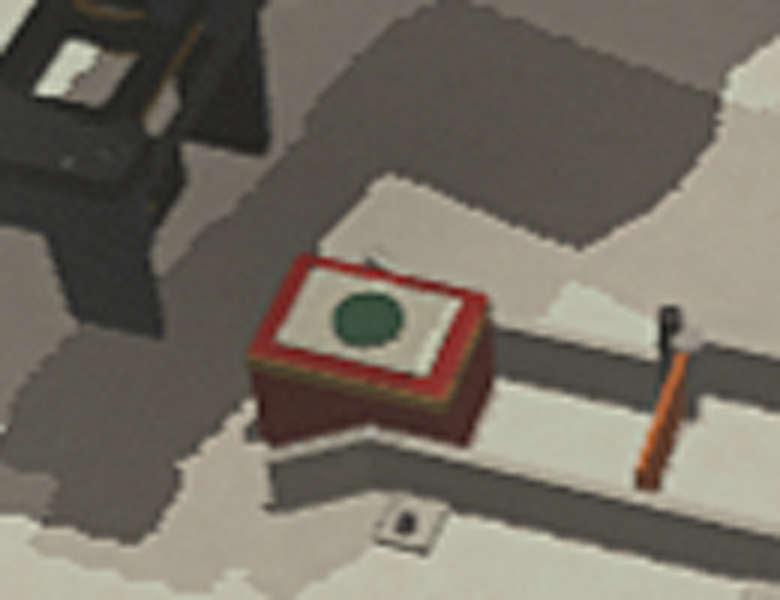

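View pics/t4z.png

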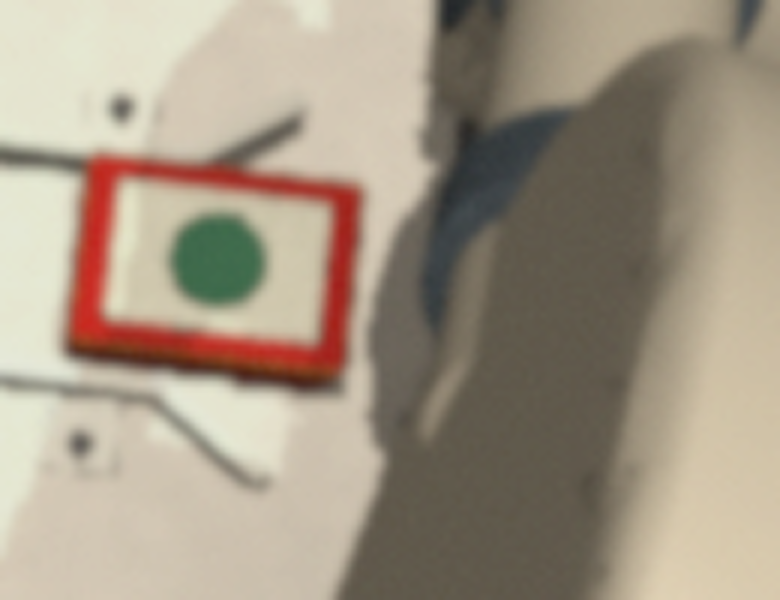

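The tin sits square in the passage mouth (top crop: lid parallel to the walls), and the gripper is clear behind it. I'll narrow the fingers to a ~20 mm gap for a two-point push, then descend.

Request:
step_arm(
  linear=[
    [0, 0, 0],
    [0, 0, 0],
    [0, 0, 0],
    [0, 0, 0.1],
    [0, 0, 0.2],
    [0, 0, 0.3],
    [0, 0, 0.4],
    [0, 0, 0.445],
    [0, 0, 0.445],
    [0, 0, 0.445],
  ],
  delta_rot=[
    [0, 0, 0],
    [0, 0, 0],
    [0, 0, 0],
    [0, 0, 0],
    [0, 0, 0],
    [0, 0, 0],
    [0, 0, 0],
    [0, 0, 0],
    [0, 0, 0],
    [0, 0, 0],
  ],
  fingers=0.56,
)

```text
time_s: 8.5
ee_pos: [0.5127, -0.1147, 0.0153]
eef_rot: [-2.335, -2.101, 0.0]
wrist_force: [0.4, -0.3, 1.0]
finger_gap: 0.302
```

```bash
python3 - <<'E'
from g import *
st();o=get_obs();print(o["finger_gap"]*91,o["wrist_force"],o["torque"])
go(*tgt(LW(0,-86),.014,LANE[2]))
E
```

```text
lane mm [   0.2 -186.5] z 15.3 tool y deg -6.05 tilt [-0.0004  0.0001]
27.446894918956772 [ 0.42157008 -0.29403358  1.02567878] [-0.07450138  0.0605502  -0.01706598]
t 8.5 lin [ 0.6698 -0.0011  0.0087] rot [-0.0001 -0.      0.0002] F [ 0.42 -0.29  1.03] gap 0.302
```

Request:
step_arm(
  linear=[
    [0, 0, 0],
    [0.02, 0, 0],
    [0.05, 0, 0],
    [0.08, 0, 0],
    [0.1, 0, 0],
    [0.12, 0, 0],
    [0.14, 0, 0],
    [0.16, 0, 0],
    [0.18, 0, 0],
    [0.2, 0, 0],
  ],
  delta_rot=[
    [0, 0, 0],
    [0, 0, 0],
    [0, 0, 0],
    [0, 0, 0],
    [0, 0, 0],
    [0, 0, 0],
    [0, 0, 0],
    [0, 0, 0],
    [0, 0, 0],
    [0, 0, 0],
  ],
  fingers=0.6,
)

```text
time_s: 9.33
ee_pos: [0.5161, -0.085, 0.0152]
eef_rot: [2.336, 2.101, 0.0]
wrist_force: [-0.6, -4.8, 4.3]
finger_gap: 0.198
```

```bash
python3 - <<'E'
from g import *
st();o=get_obs();print(o["finger_gap"]*91,o["wrist_force"],o["torque"])
go(*tgt(LW(0,-56),.0153,LANE[2]))
E
```

```text
lane mm [   0.4 -156.5] z 15.2 tool y deg -6.07 tilt [ 0.0003 -0.0002]
18.058937889379056 [-0.58539023 -4.76202017  4.2914183 ] [-0.77760542  0.13716882 -0.04342448]
t 9.33 lin [ 6.701e-01 -2.600e-03 -5.000e-04] rot [0.0001 0.0001 0.0001] F [-0.59 -4.76  4.29] gap 0.198
```

Request:
step_arm(
  linear=[
    [0.02, 0, 0],
    [0.05, 0, 0],
    [0.08, 0, 0],
    [0.11, 0, 0],
    [0.14, 0, 0],
    [0.17, 0, 0],
    [0.2, 0, 0],
    [0.23, 0, 0],
    [0.26, 0, 0],
    [0.3, 0, 0],
  ],
  delta_rot=[
    [0, 0, 0],
    [0, 0, 0],
    [0, 0, 0],
    [0, 0, 0],
    [0, 0, 0],
    [0, 0, 0],
    [0, 0, 0],
    [0, 0, 0],
    [0, 0, 0],
    [0, 0, 0],
  ],
)

```text
time_s: 10.17
ee_pos: [0.5207, -0.04, 0.0152]
eef_rot: [-2.336, -2.101, 0.0]
wrist_force: [-0.2, -4.0, 3.8]
finger_gap: 0.196
```

```bash
python3 - <<'E'
from g import *
st();o=get_obs();print(o["finger_gap"]*91,o["wrist_force"],o["torque"])
b=cv2.cvtColor(optics.capture("scene"),cv2.COLOR_RGB2BGR)
B=cv2.resize(b[150:270,180:340],None,fx=5,fy=5,interpolation=cv2.INTER_CUBIC)
cv2.imwrite("pics/s5z.png",B)
E
```

```text
lane mm [   0.2 -111.3] z 15.2 tool y deg -6.07 tilt [-0.0001 -0.    ]
17.80896105023895 [-0.23424265 -3.98570444  3.77467772] [-0.77524674  0.14442801  0.00732096]
```

View pics/s5z.png

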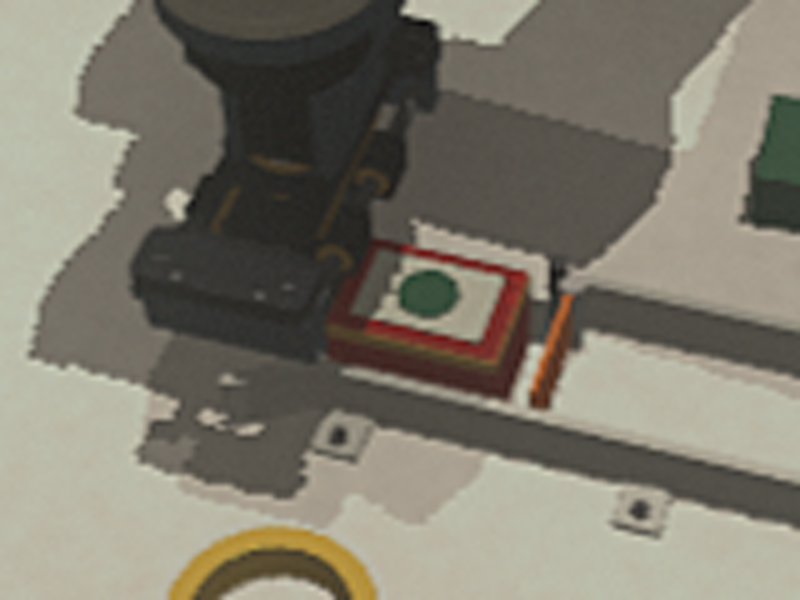

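The tin is square in the passage with its nose about 15–20 mm short of the gate. Sliding takes about 4 N. Pushing on through the gate.

Request:
step_arm(
  linear=[
    [0.03, 0, 0],
    [0.07, 0, 0],
    [0.11, 0, 0],
    [0.15, 0, 0],
    [0.19, 0, 0],
    [0.23, 0, 0],
    [0.27, 0, 0],
    [0.31, 0, 0],
    [0.35, 0, 0],
    [0.39, 0, 0],
    [0.43, 0, 0],
    [0.47, 0, 0],
    [0.5, 0, 0],
  ],
  delta_rot=[
    [0, 0, 0],
    [0, 0, 0],
    [0, 0, 0],
    [0, 0, 0],
    [0, 0, 0],
    [0, 0, 0],
    [0, 0, 0],
    [0, 0, 0],
    [0, 0, 0],
    [0, 0, 0],
    [0, 0, 0],
    [0, 0, 0],
    [0, 0, 0],
  ],
)

```text
time_s: 11.3
ee_pos: [0.5286, 0.035, 0.0151]
eef_rot: [-2.336, -2.101, 0.0]
wrist_force: [1.5, -2.3, -0.1]
finger_gap: 0.197
```

```bash
python3 - <<'E'
from g import *
st();o=get_obs();print(o["finger_gap"]*91,o["wrist_force"],o["torque"])
b=cv2.cvtColor(optics.capture("scene"),cv2.COLOR_RGB2BGR)
B=cv2.resize(b[150:270,230:390],None,fx=5,fy=5,interpolation=cv2.INTER_CUBIC)
cv2.imwrite("pics/s6z.png",B)
E
```

```text
lane mm [  0.1 -35.9] z 15.1 tool y deg -6.05 tilt [-0.0002  0.0001]
17.91875287219266 [ 1.45600504 -2.25997785 -0.12395574] [-0.62195592 -0.02822845 -0.07281113]
```

View pics/s6z.png

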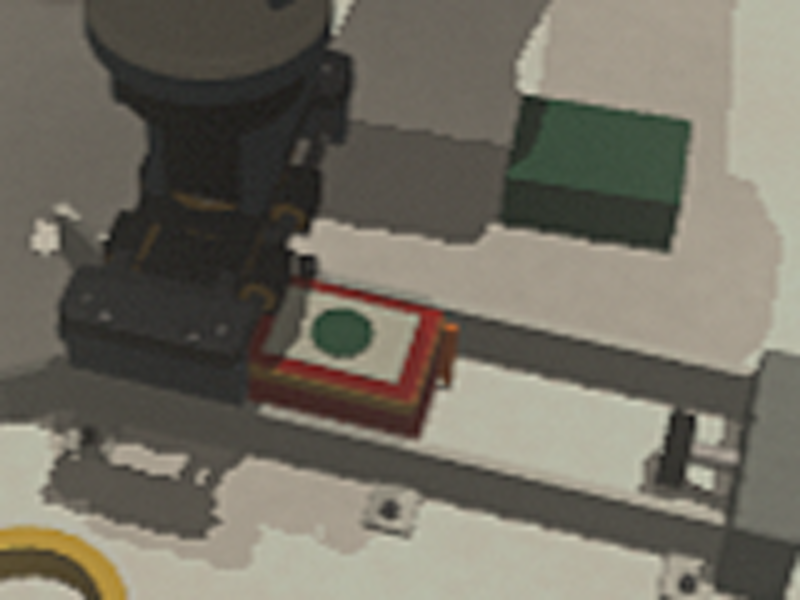

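The gate is opening at the tin's front -x corner, and the tin is centred. I'll continue to TCP y≈40 mm; the earliest possible bumper contact is about 56.

Request:
step_arm(
  linear=[
    [0.03, 0, 0],
    [0.07, 0, 0],
    [0.11, 0, 0],
    [0.15, 0, 0],
    [0.19, 0, 0],
    [0.23, 0, 0],
    [0.27, 0, 0],
    [0.31, 0, 0],
    [0.35, 0, 0],
    [0.39, 0, 0],
    [0.43, 0, 0],
    [0.47, 0, 0],
    [0.5, 0, 0],
  ],
  delta_rot=[
    [0, 0, 0],
    [0, 0, 0],
    [0, 0, 0],
    [0, 0, 0],
    [0, 0, 0],
    [0, 0, 0],
    [0, 0, 0],
    [0, 0, 0],
    [0, 0, 0],
    [0, 0, 0],
    [0, 0, 0],
    [0, 0, 0],
    [0, 0, 0],
  ],
)

```text
time_s: 12.43
ee_pos: [0.5366, 0.1095, 0.0152]
eef_rot: [-2.336, -2.101, -0.0]
wrist_force: [-0.1, -3.1, -0.6]
finger_gap: 0.202
```

```bash
python3 - <<'E'
from g import *
st();o=get_obs();print(o["finger_gap"]*91,o["wrist_force"],o["torque"])
b=cv2.cvtColor(optics.capture("scene"),cv2.COLOR_RGB2BGR)
B=cv2.resize(b[180:280,270:400],None,fx=6,fy=6,interpolation=cv2.INTER_CUBIC)
cv2.imwrite("pics/s7z.png",B)
E
```

```text
lane mm [ 0.1 39.1] z 15.2 tool y deg -6.06 tilt [0. 0.]
18.40622524347513 [-0.1331021  -3.05966127 -0.59370215] [-0.60183394 -0.06821827 -0.03257538]
```

View pics/s7z.png

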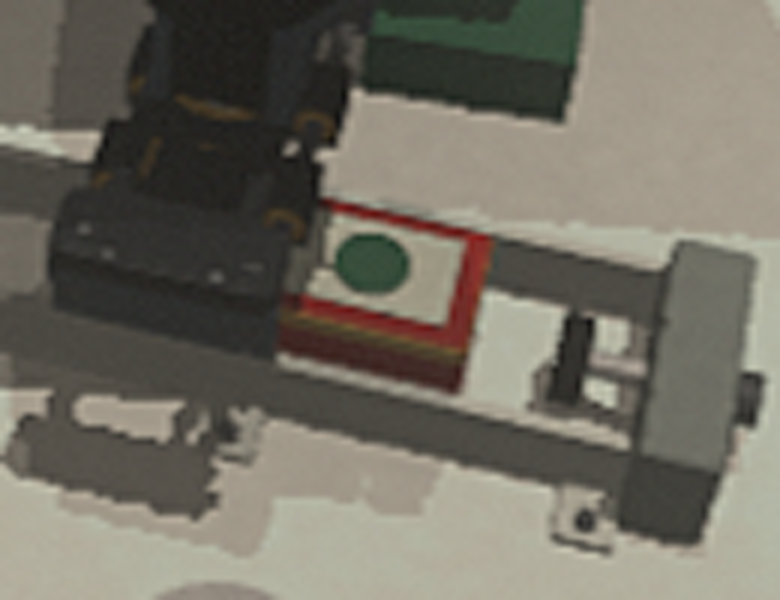

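About 25 mm remain to the bumper. I'll creep forward from here.

Request:
step_arm(
  linear=[
    [0.02, 0, 0],
    [0.04, 0, 0],
    [0.06, 0, 0],
    [0.08, 0, 0],
    [0.09, 0, 0],
    [0.1, 0, 0],
  ],
  delta_rot=[
    [0, 0, 0],
    [0, 0, 0],
    [0, 0, 0],
    [0, 0, 0],
    [0, 0, 0],
    [0, 0, 0],
  ],
)

```text
time_s: 12.98
ee_pos: [0.5382, 0.1239, 0.0152]
eef_rot: [2.336, 2.101, 0.0]
wrist_force: [1.1, -2.8, 1.1]
finger_gap: 0.202
```

Request:
step_arm(
  linear=[
    [0.007, 0, 0],
    [0.014, 0, 0],
    [0.02, 0, 0],
  ],
  delta_rot=[
    [0, 0, 0],
    [0, 0, 0],
    [0, 0, 0],
  ],
)

```text
time_s: 13.23
ee_pos: [0.5384, 0.1267, 0.0152]
eef_rot: [2.336, 2.101, -0.0]
wrist_force: [1.4, -2.8, 0.9]
finger_gap: 0.199
```

```bash
python3 - <<'E'
from g import *
st();o=get_obs();print(o["finger_gap"]*91,o["wrist_force"],o["torque"])
b=cv2.cvtColor(optics.capture("scene"),cv2.COLOR_RGB2BGR)
a=cv2.cvtColor(optics.capture("top"),cv2.COLOR_RGB2BGR)
B=cv2.resize(b[200:270,320:400],None,fx=8,fy=8,interpolation=cv2.INTER_CUBIC)
cv2.imwrite("pics/s8z.png",B)
st();print(get_obs()["wrist_force"])
E
```

```text
lane mm [ 0.2 56.4] z 15.2 tool y deg -6.07 tilt [-0.     -0.0001]
18.116135691351044 [ 1.37888569 -2.84894083  0.85836404] [-0.66534492 -0.04958766 -0.0064504 ]
lane mm [ 0.1 56.5] z 15.2 tool y deg -6.07 tilt [-0.      0.0001]
[ 0.71982024 -1.34827852  0.27026893]
```

View pics/s8z.png

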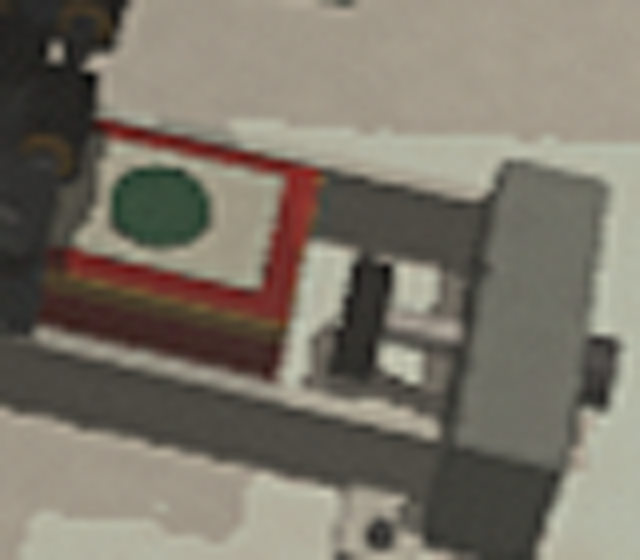

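About 12–15 mm remain by the picture. Continuing in small increments and watching the force; free sliding reads 2.8 N.

Request:
step_arm(
  linear=[
    [0.01, 0, 0],
    [0.02, 0, 0],
    [0.03, 0, 0],
    [0.04, 0, 0],
  ],
  delta_rot=[
    [0, 0, 0],
    [0, 0, 0],
    [0, 0, 0],
    [0, 0, 0],
  ],
)

```text
time_s: 13.67
ee_pos: [0.5391, 0.1328, 0.0152]
eef_rot: [2.336, 2.101, -0.0]
wrist_force: [0.6, -3.9, 0.5]
finger_gap: 0.201
```

Request:
step_arm(
  linear=[
    [0.007, 0, 0],
    [0.013, 0, 0],
    [0.02, 0, 0],
  ],
  delta_rot=[
    [0, 0, 0],
    [0, 0, 0],
    [0, 0, 0],
  ],
)

```text
time_s: 13.92
ee_pos: [0.5394, 0.1357, 0.0152]
eef_rot: [2.336, 2.101, -0.0]
wrist_force: [0.7, -3.9, 1.0]
finger_gap: 0.197
```

Request:
step_arm(
  linear=[
    [0.007, 0, 0],
    [0.014, 0, 0],
  ],
  delta_rot=[
    [0, 0, 0],
    [0, 0, 0],
  ],
)

```text
time_s: 14.08
ee_pos: [0.5396, 0.1378, 0.0152]
eef_rot: [2.336, 2.101, 0.0]
wrist_force: [-0.4, -3.3, 0.6]
finger_gap: 0.196
```

Request:
step_arm(
  linear=[
    [0.007, 0, 0],
    [0.014, 0, 0],
  ],
  delta_rot=[
    [0, 0, 0],
    [0, 0, 0],
  ],
)

```text
time_s: 14.25
ee_pos: [0.5398, 0.1398, 0.0152]
eef_rot: [2.336, 2.101, -0.0]
wrist_force: [0.1, -8.5, 3.1]
finger_gap: 0.2
```

Contact: the force rose from about 3.3 N to 8.5 N, so about 5 N is on the bumper. Pressing 0.75 mm further.

Request:
step_arm(
  linear=[
    [0.005, 0, 0],
  ],
  delta_rot=[
    [0, 0, 0],
  ],
)

```text
time_s: 14.33
ee_pos: [0.5398, 0.1404, 0.0152]
eef_rot: [2.336, 2.101, -0.001]
wrist_force: [0.4, -10.2, 3.9]
finger_gap: 0.203
```

Request:
step_arm(
  linear=[
    [0.003, 0, 0],
    [0.003, 0, 0],
  ],
  delta_rot=[
    [0, 0, 0],
    [0, 0, 0],
  ],
)

```text
time_s: 14.5
ee_pos: [0.5399, 0.1407, 0.0152]
eef_rot: [2.335, 2.101, -0.001]
wrist_force: [0.6, -8.0, 3.2]
finger_gap: 0.195
```

Request:
step_arm(
  linear=[
    [0.003, 0, 0],
  ],
  delta_rot=[
    [0, 0, 0],
  ],
)

```text
time_s: 14.58
ee_pos: [0.5399, 0.1409, 0.0152]
eef_rot: [2.335, 2.101, -0.001]
wrist_force: [-0.2, -12.6, 3.7]
finger_gap: 0.2
```

Request:
step_arm(
  linear=[
    [0, 0, 0],
    [0, 0, 0],
    [0, 0, 0],
  ],
  delta_rot=[
    [0, 0, 0],
    [0, 0, 0],
    [0, 0, 0],
  ],
)

```text
time_s: 14.83
ee_pos: [0.5399, 0.1409, 0.0152]
eef_rot: [2.336, 2.101, -0.001]
wrist_force: [0.1, -11.0, 3.2]
finger_gap: 0.202
```

About 9 N on the bumper, held. Now easing back slowly.

Request:
step_arm(
  linear=[
    [-0.003, 0, 0],
    [-0.006, 0, 0],
    [-0.009, 0, 0],
    [-0.012, 0, 0],
    [-0.015, 0, 0],
    [-0.019, 0, 0],
    [-0.023, 0, 0],
    [-0.028, 0, 0],
    [-0.035, 0, 0],
    [-0.045, 0, 0],
    [-0.06, 0, 0],
    [-0.08, 0, 0],
    [-0.1, 0, 0],
    [-0.1, 0, 0],
  ],
  delta_rot=[
    [0, 0, 0],
    [0, 0, 0],
    [0, 0, 0],
    [0, 0, 0],
    [0, 0, 0],
    [0, 0, 0],
    [0, 0, 0],
    [0, 0, 0],
    [0, 0, 0],
    [0, 0, 0],
    [0, 0, 0],
    [0, 0, 0],
    [0, 0, 0],
    [0, 0, 0],
  ],
)

```text
time_s: 16.0
ee_pos: [0.5383, 0.126, 0.0151]
eef_rot: [-2.336, -2.1, 0.0]
wrist_force: [0.4, 0.0, 0.3]
finger_gap: 0.201
```

```bash
python3 - <<'E'
from g import *
st();o=get_obs();print(o["finger_gap"]*91,o["wrist_force"],o["torque"])
b=cv2.cvtColor(optics.capture("scene"),cv2.COLOR_RGB2BGR)
B=cv2.resize(b[180:280,270:400],None,fx=6,fy=6,interpolation=cv2.INTER_CUBIC)
cv2.imwrite("pics/s9z.png",B)
E
```

```text
lane mm [ 0.1 55.6] z 15.1 tool y deg -6.09 tilt [-0.0002 -0.0001]
18.326940525368247 [0.37968256 0.01083943 0.31233287] [-0.11919572 -0.16123043 -0.03942271]
```

View pics/s9z.png

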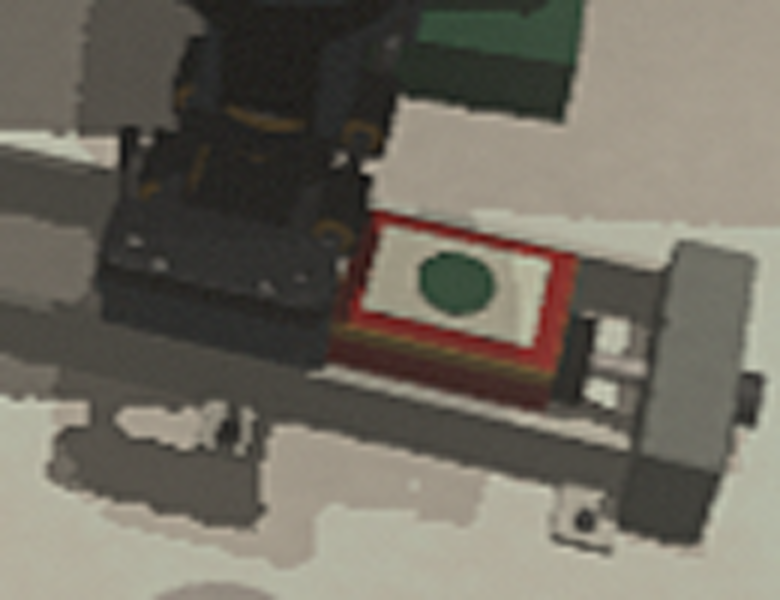

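The fingers are clear, with zero force and the tin still on the bumper. Lifting straight up.

Request:
step_arm(
  linear=[
    [0, 0, -0.03],
    [0, 0, -0.07],
    [0, 0, -0.12],
    [0, 0, -0.18],
    [0, 0, -0.25],
    [0, 0, -0.35],
    [0, 0, -0.5],
    [0, 0, -0.7],
    [0, 0, -0.9],
    [0, 0, -1.0],
    [-0.3, 0, -1.0],
    [-0.6, 0, -1.0],
    [-0.9, 0, -1.0],
    [-1.0, 0, -1.0],
    [-1.0, 0, -1.0],
  ],
  delta_rot=[
    [0, 0, 0],
    [0, 0, 0],
    [0, 0, 0],
    [0, 0, 0],
    [0, 0, 0],
    [0, 0, 0],
    [0, 0, 0],
    [0, 0, 0],
    [0, 0, 0],
    [0, 0, 0],
    [0, 0, 0],
    [0, 0, 0],
    [0, 0, 0],
    [0, 0, 0],
    [0, 0, 0],
  ],
)

```text
time_s: 17.3
ee_pos: [0.522, -0.0266, 0.1663]
eef_rot: [2.338, 2.096, -0.0]
wrist_force: [0.8, 0.8, -0.5]
finger_gap: 0.202
```

```bash
python3 - <<'E'
from g import *
st();o=get_obs();print(o["wrist_force"])
b=cv2.cvtColor(optics.capture("scene"),cv2.COLOR_RGB2BGR);a=cv2.cvtColor(optics.capture("top"),cv2.COLOR_RGB2BGR)
cv2.imwrite("pics/top10.png",a);cv2.imwrite("pics/scene10.png",b)
B=cv2.resize(b[170:290,240:400],None,fx=5,fy=5,interpolation=cv2.INTER_CUBIC)
A=cv2.resize(cv2.convertScaleAbs(a[90:330,110:430],alpha=1.5),None,fx=2.5,fy=2.5,interpolation=cv2.INTER_CUBIC)
cv2.imwrite("pics/s10z.png",B);cv2.imwrite("pics/t10z.png",A)
E
```

```text
lane mm [  0.1 -97.9] z 166.3 tool y deg -6.25 tilt [ 0.0007 -0.0011]
[ 0.82507492  0.81122699 -0.50642799]
```

View pics/s10z.png

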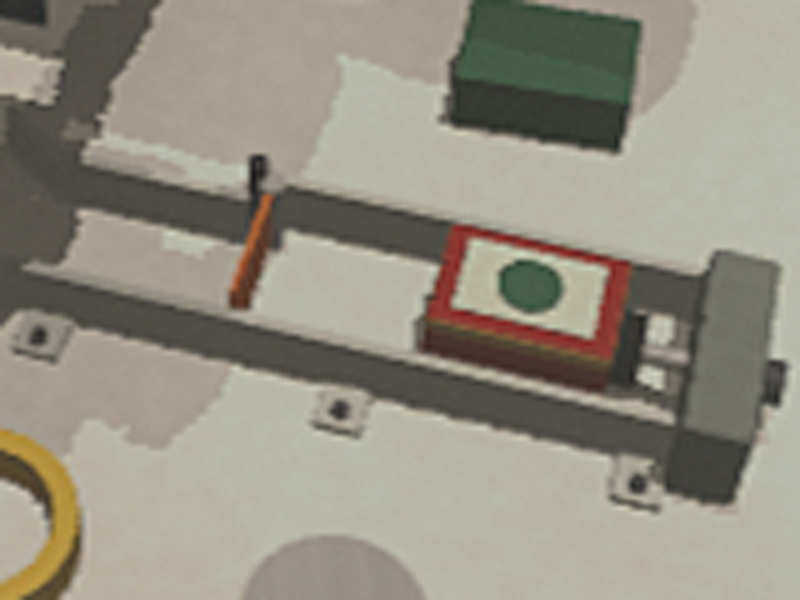

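View pics/t10z.png

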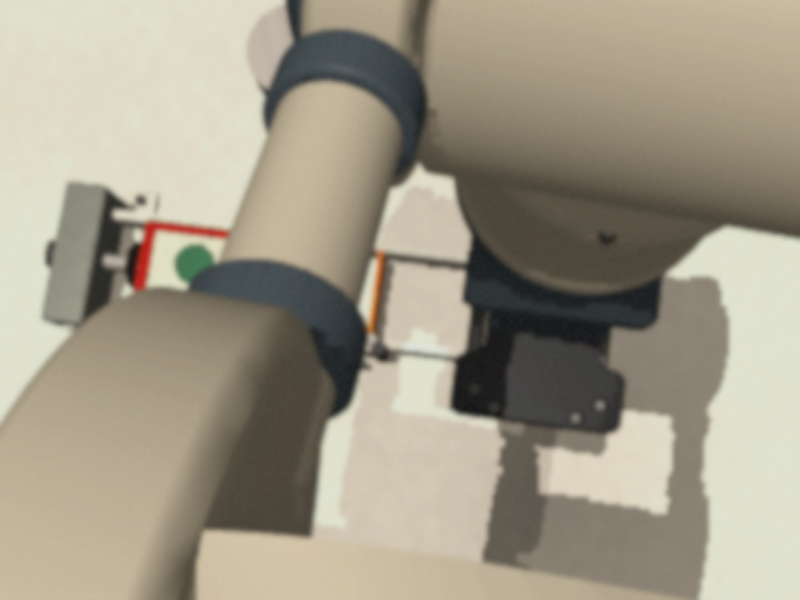

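Request:
step_arm(
  linear=[
    [0, 0, 0],
    [0, 0, 0],
    [0, 0, 0],
    [0, 0, 0],
    [0, 0, 0],
    [0, 0, 0],
    [0, 0, 0],
    [0, 0, 0],
    [0, 0, 0],
    [0, 0, 0],
    [0, 0, 0],
    [0, 0, 0],
  ],
  delta_rot=[
    [0, 0, 0],
    [0, 0, 0],
    [0, 0, 0],
    [0, 0, 0],
    [0, 0, 0],
    [0, 0, 0],
    [0, 0, 0],
    [0, 0, 0],
    [0, 0, 0],
    [0, 0, 0],
    [0, 0, 0],
    [0, 0, 0],
  ],
)

```text
time_s: 18.4
ee_pos: [0.5225, -0.0226, 0.1652]
eef_rot: [-2.336, -2.101, 0.0]
wrist_force: [-0.3, 0.9, 0.3]
finger_gap: 0.199
```

```bash
python3 - <<'E'
from g import *
b=cv2.cvtColor(optics.capture("scene"),cv2.COLOR_RGB2BGR)
d=cv2.absdiff(b,cv2.imread("pics/scene10.png")); print("tin/stop region change",d[200:270,320:400].mean(),d[200:270,320:400].max())
z=cv2.imread("pics/scene0.png")
for n,(y0,y1,x0,x1) in dict(tape=(250,300,205,262),blue=(272,322,282,330),green=(165,200,326,372)).items(): print(n,cv2.absdiff(b,z)[y0:y1,x0:x1].mean())
B=cv2.resize(b[205:265,315:395],None,fx=10,fy=10,interpolation=cv2.INTER_CUBIC)
cv2.imwrite("pics/s11z.png",B); print(get_obs()["time_s"],get_obs()["wrist_force"],np.abs(get_obs()["qvel"]).max())
E
```

```text
tin/stop region change 1.0249404761904761 6
tape 9.90514619883041
blue 10.259583333333333
green 6.036231884057971
18.45 [ 0.71565835 -0.63740061 -0.19321315] 0.0008553074576653645
```

View pics/s11z.png

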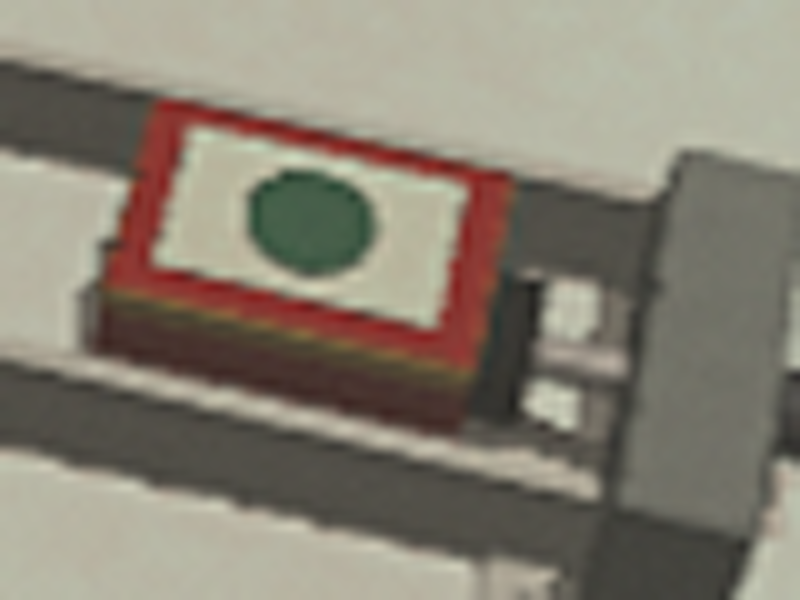

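```bash
python3 - <<'E'
from g import *
z=cv2.cvtColor(cv2.imread("pics/scene0.png"),cv2.COLOR_BGR2GRAY).astype(np.float32)
b=cv2.cvtColor(cv2.imread("pics/scene10.png"),cv2.COLOR_BGR2GRAY).astype(np.float32)
for n,(y0,y1,x0,x1) in dict(tape=(250,300,205,262),blue=(272,322,282,330),green=(165,200,326,372),stop=(212,275,370,400)).items():
    print(n,cv2.phaseCorrelate(z[y0:y1,x0:x1],b[y0:y1,x0:x1],cv2.createHanningWindow((x1-x0,y1-y0),cv2.CV_32F)))
bot.job_done()
E
```

```text
tape ((0.0036803768262672065, -0.010260588539040327), 1.0056123313903809)
blue ((-0.020007956945992333, -0.02312474913983209), 0.9706177026033401)
green ((0.00035923855975639185, 0.021250624741888657), 1.003857665039875)
stop ((0.01311779367909871, -0.03035670572904081), 1.0005603089928627)
the job is handed in; nothing more can be done
```

The red tin is home against the rubber bumper with the gate shut behind it, and the job was handed in at about 18.5 s. The interface gave no verdict, so this rests on my own checks.

**What I did:** I gripped the tin lightly and slid it along the bench. I squared it up and took its nose about 30 mm into the passage. After releasing it, I pushed from behind with two fingers through the gate. Free sliding took about 3–4 N, and the bumper was felt as the force rose. I pressed to a wrist force of 11–12.6 N, which leaves about 8–9 N on the bumper, and held it briefly. Then I eased back until the force read zero and lifted away.

**Last checks:**
- **Tin:** it rests against the bumper and did not move over the last second in the pictures.
- **Gate:** it is shut behind the tin.
- **Other objects:** the tape roll, blue tin and green box have not shifted (under 0.03 px). A plain picture difference showed some change around them, but they had not moved, so I put it down to lighting.
- **Robot:** it is touching nothing; the wrist force reads under 1 N.

**Disagreement:** the two cameras differed by about 5 mm on where the lane was. I corrected each using the gripped tin as a reference, after which they agreed on the lane's sideways position; along the lane I used their average. No wall contact was felt on the way in.

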